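# Unpack the condiment boxes into the serving caddy

## Robot

A 6-joint arm with a two-finger parallel gripper is mounted at the origin on the work surface. World frame = base frame: x ahead of the robot, y to its left, z up, the work surface at z = 0. Lengths are in m, angles in degrees, forces in N, time in s.
With the tool pointing down it reaches from about 0.4 to 0.825 m from the base axis. Payload 7 kg.
Tool frame: the origin (TCP) lies at the very end of the fingers, on their centre line; the grasp point (between the pads) lies 19 mm behind it (r.hold_point_z is the distance from the TCP to the grasp point, in m); x points along the fingers, y is the direction in which the jaws open and shut, and the axes are right-handed (so a half turn about x gives the same grasp; the last joint's range is limited). The gripper opens to 88 mm and grips with 3 to 60 N. Pads are 19 mm wide; open, the fingers measure 130 mm over their backs; the gripper's body (78 mm by 193 mm) begins 47 mm behind the grasp point.
Start: joints at [79.704, 20.546, 0.682, 0, -70.136, -16.507], TCP at [0.304, 0.602, 0.227] pointing down, gripper open.
Joint ranges: [-176.03, 176.03], [-82.01, 121.73], [-58.28, 71.71], [-173.87, 95.51], [-174.79, -0.11], [-173.66, 173.66]. Speed limits (degrees/s): [136.94, 136.94, 172.46, 180, 180, 180].

## Interface

Orientations are given as [roll, pitch, yaw] about the fixed x, y, z axes, in that order (R = Rz(yaw) Ry(pitch) Rx(roll)).
In Python, from plant import r gives the robot as it stands. The module is installed in compiled form; this text tells all that it offers.
- The arm moves only by the shell command python3 -m creep 'ROWS' [FORCE]. ROWS is JSON, a list of rows, each a list of 7 numbers: the turn, a rotation vector about the tool's x, y, z in rad, then the shift along the tool's x, y, z in cm, then the opening in per cent of the stroke, from 0 (shut) to 100 (fully open). In form: [[rx, ry, rz, x, y, z, fingers], ...]. A call has 1 to 8 rows; each row shifts and turns the commanded pose from where the row before left it, along the tool's axes as they then stand; what a row does not reach is not made up. A row lasts 1/10 s, in which the tool goes at most 50 mm and 8.59 degrees, less where a joint would pass 70% of its speed; a pose out of reach is approached as far as the arm can. A call is refused whole if a number of a shift passes 5 or a number of a turn 0.15, either way. A call with a gripper value outside its range is refused whole. The fingers move at their own pace and stop on an object; FORCE is the grip in N (left out, the last holds). Time passes only in rows, so rows that do not move let the fingers close. It gives the time, the measured TCP pose, the force and the opening at its end, in the units of the state.
- r.get_state(): the state, without advancing time (a new reading comes with each control period).
- r.capture(name): name is "scene" or "top" or "wrist"; returns (picture, depth): 384x512x3 uint8, blue, green, red; 384x512 float32, m along the optical axis (not along the pixel's ray), 0 where there is no reading.
- r.camera_info(name): a dict with "fovy" (degrees; the focal length in pixels is half the picture's height over the tangent of half this angle, whatever the lens; pixels are square), "cx", "cy" (the principal point, pixels), "dist_coeffs" ([k1, k2, p1, p2, k3] as OpenCV has them; the pictures are not rectified), "camera_from_world" (4x4, takes a point from world to camera coordinates). Camera axes: x right, y down, z forward; pixel columns grow to the right and rows downward; lengths in m; the calibration is good to about 2 mm. A picture is of the moment at which its call begins: read the wrist's pose just before it. camera_info takes no time and is no camera call; for the wrist camera it gives the pose at the moment of the call.
- r.close_job(): hands the job in, once; it reports no verdict.
Trained networks look in the newest picture that a camera, given by its name, has taken for a name from the list of things; names that differ only in an ending like _2 or _b are one class to them, and where a whole thing is asked for, a point or a joint stands for the part that bears it (a point fixed in the world has none). Each returns a list of dicts, best first, with "score" (0 to 1); they miss things now and then, are a little off and sometimes report something else, mostly with a low value. They report only what shows in the picture. A call takes as long as a camera call. They do not tell look-alikes from the thing itself.
- r.look_for(query, camera): "rect" ([left, top, right, bottom] in pixels, round what is visible of it).
- r.masks_of(query, camera): "pixels" (384x512 bool, what is visible of it) and "rect" ([left, top, right, bottom] in pixels, round what is visible of it).
The state is a dict: "time_s": time; "joints": joint angles; "qd": joint speeds; "joint_torque": joint torques, N m; "tcp_pos": TCP position; "eef_rot": TCP orientation; "contact_force": force on the tool from outside, world axes, zero at the start; "moment": the same for the moment, N m; "gripper_width": finger opening in m.
Only numpy, scipy, OpenCV 4.12 (cv2) and the standard library are available. Lean on these libraries where they do the work, as an engineer would, in place of code of your own. Each camera call takes 0.05 s, during which the arm holds its last target. There are 200 camera calls.

## Task

Swing both flaps of the delivery carton right back, well past upright, and move every condiment box from the carton into the wooden caddy, one to a pocket (any pocket), sitting upright, flat and square on the pocket's floor. When all the boxes are in, fold both carton flaps down flat again over the empty carton. Leave the other things on the counter where they are.

Things in the scene. Friction and masses are not known exactly. Their poses are not given: they have to be found in the camera images.
- carton_in (a point): Brown cardboard delivery carton, open-topped apart from its two flaps, 240 x 240 mm outside and 75 mm high, walls and floor 5 mm; it does not move. This point is the centre of its inner floor, 5 mm above the counter; x and y run along its sides (the flaps hinge on the +y and -y sides), z is up.
- flap_a (a joint): Cardboard flap on the carton's +y rim, 230 mm wide, 75 mm from hinge to free edge, 4 mm thick. Rad: 0 = folded level over the carton, 1.57 = upright, 2.4 = stop, leaning back outside. Light (under 1 N at the edge); stays where it is left; pushed only sideways its edge can bind on a finger: lift it as it swings. Starts ajar (0.55 to 0.95); a gap of 105 to 150 mm between the flaps' free edges lets closed fingers reach in.
- flap_a_hinge (a point): Middle of the crease of flap_a, on the carton's +y rim, 75 mm above the counter; the crease runs along x, y and z are those of the carton.
- flap_a_edge (a point): Middle of the free edge of flap_a (moves with the flap), 75 mm from the crease; a yellow tape patch marks this part of the flap's outer face.
- flap_b (a joint): Cardboard flap on the carton's -y rim, 230 mm wide, 75 mm from hinge to free edge, 4 mm thick. Rad: 0 = folded level over the carton, 1.57 = upright, 2.4 = stop, leaning back outside. Light (under 1 N at the edge); stays where it is left; pushed only sideways its edge can bind on a finger: lift it as it swings. Starts ajar (0.55 to 0.95); a gap of 105 to 150 mm between the flaps' free edges lets closed fingers reach in.
- flap_b_hinge (a point): Middle of the crease of flap_b, on the carton's -y rim, 75 mm above the counter; the crease runs along x, y and z are those of the carton.
- flap_b_edge (a point): Middle of the free edge of flap_b (moves with the flap), 75 mm from the crease; a yellow tape patch marks this part of the flap's outer face.
- box_white_mid (a point): Lidded condiment box, white, body 70 (x) x 60 (y) x 28 mm high, with a pale wooden bar handle on top, 44 (x) x 12 (y) mm and 26 mm tall, 54 mm high in all, about 0.16 kg. This point is its centre, 27 mm above its underside, so the handle runs from 1 to 27 mm above it; z is up. At first on the carton's floor, or absent (None).
- box_blue_mid (a point): Lidded condiment box, blue, body 70 (x) x 60 (y) x 28 mm high, with a pale wooden bar handle on top, 44 (x) x 12 (y) mm and 26 mm tall, 54 mm high in all, about 0.16 kg. This point is its centre, 27 mm above its underside, so the handle runs from 1 to 27 mm above it; z is up. At first on the carton's floor, or absent (None).
- box_terracotta_mid (a point): Lidded condiment box, terracotta (orange-brown), body 70 (x) x 60 (y) x 28 mm high, with a pale wooden bar handle on top, 44 (x) x 12 (y) mm and 26 mm tall, 54 mm high in all, about 0.16 kg. This point is its centre, 27 mm above its underside, so the handle runs from 1 to 27 mm above it; z is up. At first on the carton's floor, or absent (None).
- box_green_mid (a point): Lidded condiment box, green, body 70 (x) x 60 (y) x 28 mm high, with a pale wooden bar handle on top, 44 (x) x 12 (y) mm and 26 mm tall, 54 mm high in all, about 0.16 kg. This point is its centre, 27 mm above its underside, so the handle runs from 1 to 27 mm above it; z is up. At first on the carton's floor, or absent (None).
- pocket0 (a point): Centre of the floor of one of four pockets in a brown wooden caddy (slab 190 (x) x 170 (y) x 20 mm high, does not move). Pocket 75 (x) x 65 (y) mm and 14 mm deep, its floor 6 mm above the counter; z is up. A box fits with its long side along x, either way round, 2.5 mm free on each side.
- pocket1 (a point): As pocket0, another pocket of the same caddy; pockets are 90 mm apart along x and 80 mm apart along y.
- pocket2 (a point): As pocket0, another pocket of the same caddy; pockets are 90 mm apart along x and 80 mm apart along y.
- pocket3 (a point): As pocket0, another pocket of the same caddy; pockets are 90 mm apart along x and 80 mm apart along y.
- mug: White mug, 80 mm wide, 90 mm high; bystander. Origin at the centre of its underside.
- soap_purple: Purple soap bottle, 60 mm wide, 160 mm high; bystander. Origin at the centre of its underside.
- soap_teal: Teal soap bottle, 52 mm wide, 140 mm high; bystander. Origin at the centre of its underside.
- shaker: Glass shaker with steel cap, 40 mm wide, 70 mm high; bystander between the carton and the caddy, beyond them. Origin at the centre of its underside.
- jam: Amber jam jar with red cap, 56 mm wide, 60 mm high; bystander near the robot. Origin at the centre of its underside.
- fruit_bowl: Blue bowl, 170 mm wide, 60 mm high; bystander. Origin at the centre of its underside.
- spoon: Spoon lying on the counter; bystander. Origin at the centre of its underside.
Mind the look-alikes: they are no part of the job. Leave any yellow look-alike of the part that bears box_blue_mid alone.

How it is judged:
By the outcome, as a careful person would: the job done as asked, in the order asked, and still so for the second after the job is handed in, with the robot touching nothing.
Of box_white, box_blue, box_terracotta, box_green only 3 to 4 are there at a start; the rules pass over those that are not, and their reading is None.
At some moment in a run one of box_white, box_blue, box_terracotta, box_green may be knocked a few centimetres aside while the robot is not near it.
It also fails if it takes over 210 s, if anything falls off the work surface, if the arm or the gripper's body presses on something with over 40 N, if the wrist force passes 120 N, or if a joint passes its speed limit or range.

## Working session

There is one attempt and no reset: what is moved stays moved. The work goes in short steps, Python scripts to look and compute and a shell command to move; the robot and the scene stay as the last step left them, time stands still between calls to the robot, and variables do not carry over. Pictures are saved under pics/ and viewed, about 12 in all and at most 16, crops included, and the job is handed in when it is done.

```bash
mkdir -p pics; cat > h.py <<'E'
import numpy as np,cv2
from plant import r
from scipy.spatial.transform import Rotation as R
def cam(n):
    c=r.camera_info(n); f=192/np.tan(np.radians(c["fovy"])/2)
    K=np.array([[f,0,c["cx"]],[0,f,c["cy"]],[0,0,1]]); return K,np.array(c["dist_coeffs"],float),np.array(c["camera_from_world"])
def cap(n,name=None):
    C=cam(n); p,d=r.capture(n)
    if name: cv2.imwrite('pics/'+name,p)
    return p,d,C
def cloud(d,C):
    K,D,T=C; h,w=d.shape
    uv=np.stack(np.meshgrid(np.arange(w),np.arange(h)),-1).reshape(-1,1,2).astype(float)
    n=cv2.undistortPoints(uv,K,D).reshape(h,w,2)
    P=np.dstack([n*d[...,None],d]); P=(P-T[:3,3])@T[:3,:3]
    P[d<=0]=np.nan; return P
def proj(X,C):
    K,D,T=C; return cv2.projectPoints(np.array(X,float).reshape(-1,1,3),T[:3,:3],T[:3,3],K,D)[0].reshape(-1,2)
def delta(x,y,z,yaw=None):
    "shift in tool axes, cm, to world TCP target"
    s=r.get_state(); Rm=R.from_euler('xyz',s["eef_rot"],degrees=True)
    print('shift cm',np.round(Rm.inv().apply(np.array([x,y,z])-s["tcp_pos"])*100,2))
E
python3 - <<'E'
from h import *
s=r.get_state();print(s)
a,d,C=cap('scene','s0.png');b,d2,C2=cap('top','t0.png')
for n,C in(('scene',C),('top',C2)):
  T=C[2];print(n,-T[:3,:3].T@T[:3,3],T[2,:3],C[0][0,0])
P=cloud(d2,C2);np.save('t0.npy',P)
for q in ['box_white_mid','box_blue_mid','box_terracotta_mid','box_green_mid','carton_in','pocket0','flap_a_edge','flap_b_edge']:
  for m in r.masks_of(q,'top')[:3]:
    print(q,round(m['score'],2),np.round(m['rect']),np.round(np.nanmedian(P[m['pixels']],0),3))
E
```

```text
{'time_s': 0.0, 'joints': array([ 7.97038979e+01,  2.05909230e+01,  6.36088255e-01, -2.05806911e-02,
       -7.01343760e+01, -1.65067867e+01]), 'qd': array([ 0.0110413 ,  0.05900065, -0.13749114, -0.00695714,  0.03193482,
        0.03748715]), 'joint_torque': array([ 1.89504637e-03, -5.82719493e+01,  2.93047714e+01,  6.99716493e+00,
        7.00741162e-03, -1.53486058e-04]), 'tcp_pos': array([0.30417981, 0.60206014, 0.22564458]), 'eef_rot': array([  94.27196841,   89.90871466, -112.53792905]), 'contact_force': array([ 0.84839824, -0.05564691,  0.08722949]), 'moment': array([0.0064618 , 0.01192039, 0.06482805]), 'gripper_width': 0.08740929500289607}
scene [ 1.259726   -0.28727488  1.06283618] [-0.57817288  0.23979631 -0.77988066] 412.27716852718186
top [0.41597634 0.02400977 1.12154207] [ 0.0911593  -0.01471142 -0.99572765] 354.8985146804044
box_white_mid 0.63 [329. 161. 358. 184.] [ 0.589 -0.26   0.034]
box_blue_mid 0.8 [319. 264. 347. 290.] [ 0.269 -0.229  0.029]
box_blue_mid 0.71 [344. 201. 363. 226.] [ 0.462 -0.29   0.034]
box_blue_mid 0.61 [246. 239. 268. 252.] [0.366 0.008 0.06 ]
box_terracotta_mid 0.69 [313. 164. 324. 186.] [ 0.574 -0.178  0.034]
box_terracotta_mid 0.68 [284. 150. 380. 240.] [ 0.516 -0.214  0.075]
box_green_mid 0.7 [330. 161. 357. 187.] [ 0.59  -0.258  0.034]
box_green_mid 0.63 [313. 170. 323. 186.] [ 0.568 -0.179  0.034]
carton_in 0.95 [287. 151. 375. 240.] [ 0.515 -0.213  0.077]
carton_in 0.63 [ 65. 145. 118. 199.] [0.594 0.53  0.026]
carton_in 0.3 [288. 154. 325. 241.] [ 0.502 -0.133  0.102]
pocket0 0.64 [152. 152. 221. 219.] [0.552 0.23  0.009]
pocket0 0.5 [289. 157. 326. 241.] [ 0.502 -0.133  0.102]
flap_a_edge 0.8 [289. 156. 328. 240.] [ 0.503 -0.133  0.103]
flap_b_edge 0.68 [354. 150. 376. 230.] [ 0.524 -0.312  0.111]
flap_b_edge 0.65 [344. 203. 364. 225.] [ 0.462 -0.291  0.034]
```

```bash
python3 -c "
import cv2,numpy as np
a=cv2.imread('pics/s0.png');b=cv2.imread('pics/t0.png')
cv2.imwrite('pics/st0.png',cv2.resize(np.vstack([a,b]),(800,1200))[:1200] if 0 else np.hstack([cv2.resize(a,(400,300)),cv2.resize(b,(400,300))]))
cv2.imwrite('pics/t0b.png',cv2.resize(b,(800,600)))"
```

```text
(no output)
```

View pics/t0b.png

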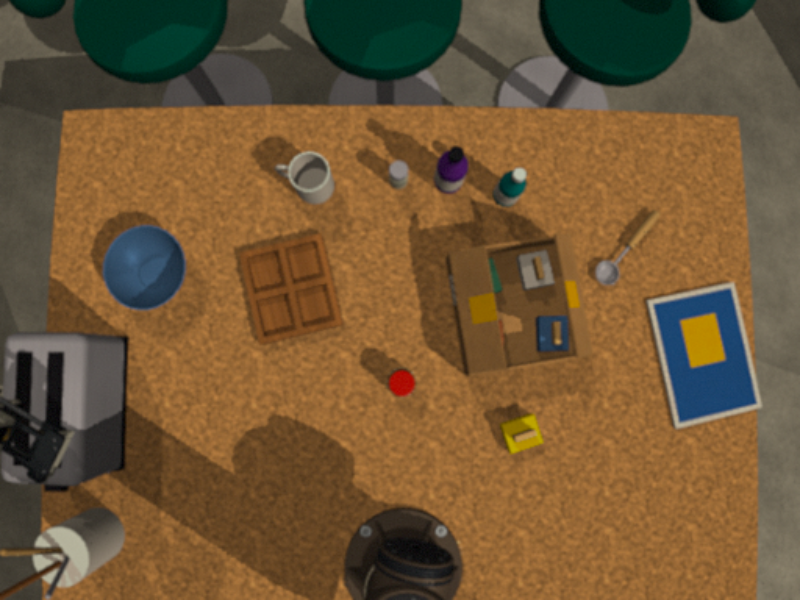

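View pics/s0.png

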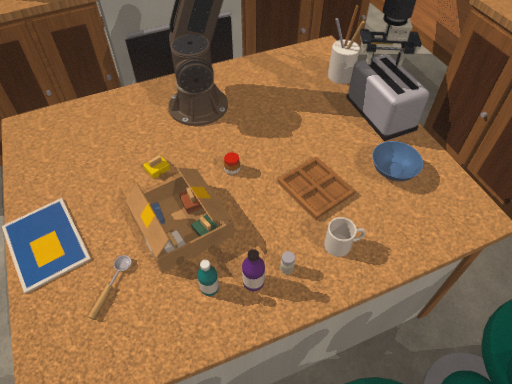

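Top view: carton at right (centre about px (517,305) of the 800-wide picture) with white, blue, green and terracotta boxes showing under the flaps. The caddy is at (290,287) and the yellow decoy at (522,434).

```bash
python3 - <<'E'
from h import *
P=np.load('t0.npy')
def sel(x0,x1,y0,y1,z0,z1):
  return P[(P[...,0]>x0)&(P[...,0]<x1)&(P[...,1]>y0)&(P[...,1]<y1)&(P[...,2]>z0)&(P[...,2]<z1)]
c=sel(.40,.68,.12,.35,.012,.03)
print('caddy',len(c),cv2.minAreaRect(c[:,:2].astype(np.float32)*1000),np.median(c[:,2]))
f=sel(.3,.42,.1,.4,-.02,.02);print('counter z',np.median(f[:,2]))
# carton footprint: project anything above 60mm
c=sel(.36,.68,-.40,-.05,.06,.15)
print('carton',len(c),cv2.minAreaRect(c[:,:2].astype(np.float32)*1000))
rim=sel(.36,.68,-.40,-.05,.069,.079);print(len(rim),cv2.minAreaRect(rim[:,:2].astype(np.float32)*1000))
for n,y0,y1 in(('a',-.19,-.08),('b',-.36,-.28)):
  p=sel(.40,.62,y0,y1,.083,.16);m=p.mean(0);u,s,v=np.linalg.svd(p-m,full_matrices=False);print(n,len(p),m,v[2],s,'tilt',np.degrees(np.arccos(abs(v[2,2]))),p[:,2].max())
# yaw from the edge
E
```

```text
caddy 1429 ((552.6184692382812, 228.38916015625), (192.4734344482422, 172.44204711914062), 13.911940574645996) 0.020717069489246422
counter z 0.0008908657631069626
carton 3115 ((517.4915771484375, -220.54214477539062), (242.05577087402344, 244.4344482421875), 9.130110740661621)
302 ((517.5859985351562, -221.12960815429688), (242.05577087402344, 243.2444610595703), 9.130110740661621)
a 1665 [ 0.50812403 -0.13503973  0.10423627] [-0.09154416  0.57287312  0.81451584] [2.5928421  0.83311593 0.06969548] tilt 35.46048251739115 0.12607772214303217
b 693 [ 0.51351606 -0.31383065  0.11228271] [-0.11808379  0.74431901 -0.65730163] [1.53555819 0.56661076 0.02649186] tilt 48.905596922447884 0.1388756866317612
```

```bash
cat >> h.py <<'E'
CC=np.array([.5175,-.2208]);CY=9.1
KC=np.array([.5526,.2284]);KY=13.9
def c2w(x,y,z,c=CC,yaw=CY):
    a=np.radians(yaw);return np.array([c[0]+x*np.cos(a)-y*np.sin(a),c[1]+x*np.sin(a)+y*np.cos(a),z])
def w2c(p,c=CC,yaw=CY):
    a=np.radians(yaw);d=np.array(p)[:2]-c;return np.array([d[0]*np.cos(a)+d[1]*np.sin(a),-d[0]*np.sin(a)+d[1]*np.cos(a)])
def go(p,phi,half=True):
    "rotation (tool frame, rad) then shift (cm, tool axes after turn) to tool-down, jaws along angle phi (deg)"
    s=r.get_state();Rm=R.from_euler('xyz',s["eef_rot"],degrees=True)
    for k in ((0,180) if half else (0,)):
        a=np.radians(phi+k);x=np.array([0,0,-1.]);y=np.array([np.cos(a),np.sin(a),0]);G=R.from_matrix(np.c_[x,y,np.cross(x,y)])
        print('phi',phi+k,'rot',np.round((Rm.inv()*G).as_rotvec(),3),'shift',np.round(G.inv().apply(np.array(p)-s["tcp_pos"])*100,2))
    print('t',round(s['time_s'],2),'tcp',np.round(s['tcp_pos'],4),'F',np.round(s['contact_force'],1),'w',round(s['gripper_width'],4),'J',np.round(s['joints']))
E
python3 - <<'E'
from h import *
go(c2w(0,0,.22),CY)
E
```

```text
phi 9.1 rot [-2.197  0.    -0.   ] shift [ 0.65  8.02 84.66]
phi 189.1 rot [ 0.944 -0.    -0.   ] shift [  0.65  -8.02 -84.66]
t 0.5 tcp [0.3044 0.6024 0.2265] F [ 0.1 -0.6 -0.2] w 0.0877 J [ 80.  21.   1.  -0. -70. -17.]
```

```bash
python3 -m creep '[[0.135,0,0,0,0,0,0],[0.135,0,0,0,0,0,0],[0.135,0,0,0,0,0,0],[0.135,0,0,0,0,0,0],[0.135,0,0,0,0,0,0],[0.135,0,0,0,0,0,0],[0.134,0,0,0,0,0,0]]' 20
python3 -m creep '[[0,0,0,0,-0.4,-4.2,0],[0,0,0,0,-0.4,-4.2,0],[0,0,0,0,-0.4,-4.2,0],[0,0,0,0,-0.4,-4.2,0],[0,0,0,0,-0.4,-4.2,0],[0,0,0,0,-0.4,-4.2,0],[0,0,0,0,-0.4,-4.2,0],[0,0,0,0,-0.4,-4.2,0]]'
python3 -m creep '[[0,0,0,0,-0.4,-4.2,0],[0,0,0,0,-0.4,-4.2,0],[0,0,0,0,-0.4,-4.2,0],[0,0,0,0,-0.4,-4.2,0],[0,0,0,0,-0.4,-4.2,0],[0,0,0,0,-0.4,-4.2,0],[0,0,0,0,-0.4,-4.2,0],[0,0,0,0,-0.4,-4.2,0]]'
python3 -c "
from h import *
go(c2w(0,0,.22),CY)
p,d,C=cap('wrist');cv2.imwrite('pics/w1.png',cv2.resize(p,(768,576)));P=cloud(d,C);np.save('w1.npy',P)
"
```

```text
time_s: 1.2
tcp_pos: [0.3044, 0.6025, 0.2266]
eef_rot: [-8.4, 90.0, 90.4]
contact_force: [0.0, 1.0, -0.6]
gripper_width: 0.0372
time_s: 2.0
tcp_pos: [0.3893, 0.2741, 0.2269]
eef_rot: [-46.4, 90.0, 52.7]
contact_force: [0.7, -0.6, 0.1]
gripper_width: 0.0005
time_s: 2.8
tcp_pos: [0.4742, -0.0527, 0.2271]
eef_rot: [-84.5, 89.9, 14.6]
contact_force: [0.7, 1.0, 0.2]
gripper_width: 0.0004
phi 9.1 rot [-3.141e+00 -2.000e-03  0.000e+00] shift [ 0.71  1.62 17.29]
phi 189.1 rot [0.    0.    0.001] shift [  0.71  -1.62 -17.29]
t 2.8 tcp [ 0.4742 -0.0527  0.2271] F [0.7 1.  0.2] w 0.0004 J [ 17.   2. -23.   0. -65.  -8.]
```

View pics/w1.png

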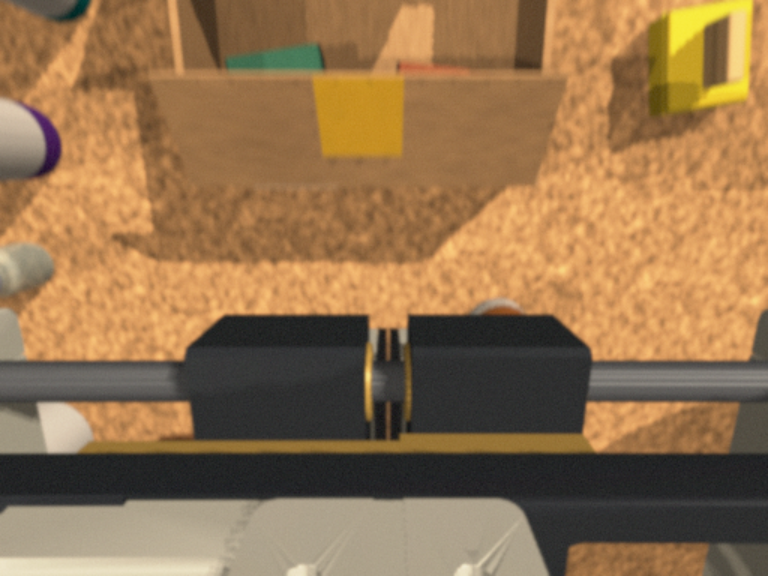

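```bash
python3 -m creep '[[0,0,0,0,-0.4,-4.4,0],[0,0,0,0,-0.4,-4.4,0],[0,0,0,0,-0.4,-4.4,0],[0,0,0,0,-0.4,-4.4,0],[0,0,0,0,0,0,0],[0,0,0,0,0,0,0]]'
python3 -c "
from h import *
go(c2w(0,0,.10),CY)
p,d,C=cap('wrist');cv2.imwrite('pics/w2.png',p);P=cloud(d,C);np.save('w2.npy',P)
p,d,C=cap('wrist')
a=np.radians(CY);Q=P-np.array([*CC,0]);x=Q[...,0]*np.cos(a)+Q[...,1]*np.sin(a);y=-Q[...,0]*np.sin(a)+Q[...,1]*np.cos(a)
for n,m in (('b',(P[...,2]>.085)&(P[...,2]<.15)&(y<-.05)),('a',(P[...,2]>.085)&(P[...,2]<.15)&(y>.04)&(y<.13))):
  print(n,m.sum(), np.nanpercentile(x[m],[1,99]),np.nanpercentile(y[m],[1,50,99]),np.nanpercentile(P[...,2][m],[1,99]))
"
```

```text
time_s: 3.45
tcp_pos: [0.5173, -0.2232, 0.226]
eef_rot: [69.9, 89.9, 168.8]
contact_force: [0.2, 0.8, 0.3]
gripper_width: 0.0002
phi 9.1 rot [ 3.139e+00 -1.000e-03 -1.000e-03] shift [12.6   0.05 -0.23]
phi 189.1 rot [-0.002  0.    -0.001] shift [12.6  -0.05  0.23]
t 3.45 tcp [ 0.5173 -0.2232  0.226 ] F [0.2 0.8 0.3] w 0.0002 J [ -3.  10. -14.  -0. -66.  12.]
b 13116 [-0.11285017  0.11268213] [-0.11530135 -0.09075856 -0.07076797] [0.08568662 0.13529012]
a 42 [-0.00182295  0.25876981] [0.09164338 0.09949165 0.10707523] [0.08572102 0.09821556]
```

View pics/w2.png

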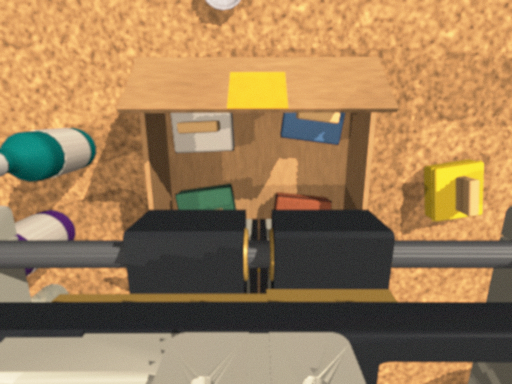

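The wrist view shows the carton centred under the tool, flap b's edge at row 108, white and blue near it, green and terracotta near flap a. Opening flap a along its arc.

```bash
python3 -m creep '[[0,0,0,3.05,0,0.8,0],[0,0,0,3.05,0,0.8,0],[0,0,0,3.05,0,0.8,0],[0,0,0,3.05,0,0.8,0],[0,0,0,0,0,0.9,0],[0,0,0,0,0,1.0,0],[0,0,0,-0.5,0,0.5,0],[0,0,0,-0.6,0,0.5,0]]'
python3 -m creep '[[0,0,0,-0.5,0,0.6,0],[0,0,0,-0.5,0,0.7,0],[0,0,0,-0.3,0,0.6,0],[0,0,0,-0.3,0,0.7,0],[0,0,0,-0.2,0,0.7,0],[0,0,0,-0.2,0,0.6,0],[0,0,0,-0.1,0,0.6,0],[0,0,0,0.1,0,0.6,0]]'
python3 -m creep '[[0,0,0,0.2,0,0.6,0],[0,0,0,0.3,0,0.6,0],[0,0,0,0.4,0,0.6,0],[0,0,0,0.3,0,0.5,0],[0,0,0,0.3,0,0.5,0],[0,0,0,0.2,0,0.4,0],[0,0,0,0.2,0,0.4,0],[0,0,0,0,0,0.3,0]]'
python3 -c "
from h import *
go(c2w(0,0,.20),CY)
for n in('top','scene'):
  p,d,C=cap(n,n+'1.png')
  np.save(n+'1.npy',cloud(d,C))
P=np.load('top1.npy');a=np.radians(CY);Q=P-np.array([*CC,0]);x=Q[...,0]*np.cos(a)+Q[...,1]*np.sin(a);y=-Q[...,0]*np.sin(a)+Q[...,1]*np.cos(a)
m=(abs(x)<.11)&(y>.1)&(y<.2)&(P[...,2]>.07)&(P[...,2]<.16)
print(m.sum());q=np.c_[y[m],P[...,2][m]];print(q[np.argsort(q[:,0])][::max(1,len(q)//15)].round(3))
"
```

```text
time_s: 4.35
tcp_pos: [0.5081, -0.1615, 0.118]
eef_rot: [-133.7, 89.9, -34.5]
contact_force: [-0.4, -1.2, 0.0]
gripper_width: 0.0005
time_s: 5.15
tcp_pos: [0.4999, -0.1111, 0.1356]
eef_rot: [-169.6, 90.0, -70.5]
contact_force: [0.6, -0.6, 0.1]
gripper_width: 0.0005
time_s: 5.95
tcp_pos: [0.4934, -0.0728, 0.1162]
eef_rot: [90.1, 90.0, -170.8]
contact_force: [-0.6, -0.9, 0.4]
gripper_width: 0.0008
phi 9.1 rot [-3.141e+00  1.000e-03 -0.000e+00] shift [-8.38  0.04 14.99]
phi 189.1 rot [ 0.    -0.    -0.001] shift [ -8.38  -0.04 -14.99]
t 5.95 tcp [ 0.4934 -0.0728  0.1162] F [-0.6 -0.9  0.4] w 0.0008 J [ 14.  10. -30.  -0. -50.  -5.]
169
[[0.116 0.077]
 [0.12  0.078]
 [0.123 0.082]
 [0.127 0.086]
 [0.13  0.086]
 [0.133 0.087]
 [0.136 0.09 ]
 [0.139 0.099]
 [0.142 0.097]
 [0.145 0.101]
 [0.148 0.104]
 [0.151 0.108]
 [0.154 0.111]
 [0.157 0.112]
 [0.161 0.112]
 [0.173 0.127]]
```

View pics/scene1.png

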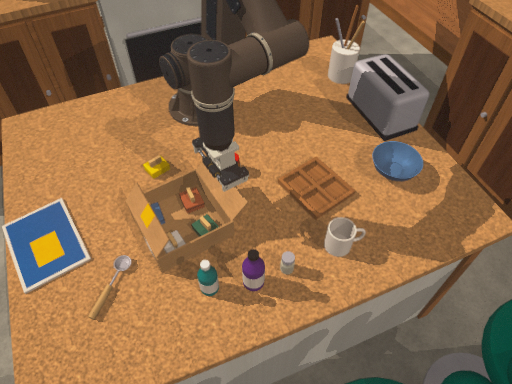

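Flap a is back at about 2.37 rad. Now flap b.

```bash
python3 -m creep '[[0,0,0,-1,0,-4,0],[0,0,0,-1,0,-4,0],[0,0,0,-1,0,-4,0],[0,0,0,-1,0,-4,0],[0,0,0,1,0,-1,0],[0,0,0,1,0,-1,0],[0,0,0,1,0,-1,0],[0,0,0,1,0,-1,0]]'
python3 -m creep '[[0,0,0,0,0,-0.6,0],[0,0,0,-0.1,0,-0.5,0],[0,0,0,-0.5,0,-0.6,0],[0,0,0,-0.5,0,-0.8,0],[0,0,0,-0.4,0,-0.8,0],[0,0,0,-0.2,0,-0.8,0],[0,0,0,-0.2,0,-0.8,0],[0,0,0,-0.1,0,-0.7,0]]'
python3 -m creep '[[0,0,0,0.1,0,-0.7,0],[0,0,0,0.2,0,-0.7,0],[0,0,0,0.3,0,-0.7,0],[0,0,0,0.4,0,-0.6,0],[0,0,0,0.4,0,-0.6,0],[0,0,0,0.3,0,-0.4,0],[0,0,0,0.2,0,-0.5,0],[0,0,0,0.1,0,-0.3,0]]'
python3 -m creep '[[0,0,0,0,0,0,0],[0,0,0,-4,0,4,40],[0,0,0,-4,0,4,60],[0,0,0,-4,0,4,60],[0,0,0,0,0,4,60],[0,0,0,0,0,3.6,60],[0,0,0,0,0,1,60],[0,0,0,0,0,0,60]]'
python3 -c "
from h import *
go(c2w(0,0,.20),CY)
np.save('top2.npy',cloud(*cap('top','top2.png')[1:]))
p,d,C=cap('wrist');cv2.imwrite('pics/w3.png',cv2.resize(p,(768,576)));P=cloud(d,C);np.save('w3.npy',P)
for q in ['box_white_mid','box_blue_mid','box_terracotta_mid','box_green_mid']:
  for m in r.masks_of(q,'wrist')[:2]:
    X=P[m['pixels']];X=X[X[:,2]>.025];c=np.median(X,0) if len(X) else 0;rr=cv2.minAreaRect(X[(X[:,2]<.04),:2].astype(np.float32)*1000) if len(X)>9 else 0
    print(q,round(m['score'],2),np.round(m['rect']),w2c(c) if len(X) else 0,rr)
P=np.load('top2.npy');a=np.radians(CY);Q=P-np.array([*CC,0]);x=Q[...,0]*np.cos(a)+Q[...,1]*np.sin(a);y=-Q[...,0]*np.sin(a)+Q[...,1]*np.cos(a)
for m in ((abs(x)<.11)&(y<-.125)&(y>-.2)&(P[...,2]>.07)&(P[...,2]<.15),(abs(x)<.11)&(y>.125)&(y<.2)&(P[...,2]>.07)&(P[...,2]<.15)):
  print(m.sum(),np.polyfit(y[m],P[...,2][m],1),P[...,2][m].max())
"
```

```text
time_s: 6.85
tcp_pos: [0.525, -0.2704, 0.1151]
eef_rot: [62.8, 89.9, 162.0]
contact_force: [0.4, 0.4, -0.2]
gripper_width: 0.0001
time_s: 7.65
tcp_pos: [0.5345, -0.3267, 0.1369]
eef_rot: [-113.5, 90.0, -14.4]
contact_force: [0.0, 0.5, -1.2]
gripper_width: 0.0003
time_s: 8.45
tcp_pos: [0.5412, -0.3705, 0.116]
eef_rot: [55.6, 90.0, 154.7]
contact_force: [0.2, 0.5, 0.6]
gripper_width: 0.0005
time_s: 9.25
tcp_pos: [0.511, -0.1793, 0.2234]
eef_rot: [-98.1, 89.9, 1.1]
contact_force: [0.0, 0.2, -0.3]
gripper_width: 0.0495
phi 9.1 rot [-3.139e+00 -2.000e-03 -0.000e+00] shift [ 2.34 -0.02  4.2 ]
phi 189.1 rot [ 0.003 -0.     0.002] shift [ 2.34  0.02 -4.2 ]
t 9.25 tcp [ 0.511  -0.1793  0.2234] F [ 0.   0.2 -0.3] w 0.0495 J [  1.   8. -17.   0. -65.   8.]
box_white_mid 0.67 [167.  56. 232. 115.] [ 0.06301714 -0.05502689] ((590.2083740234375, -265.2674560546875), (70.40223693847656, 60.362789154052734), 11.508293151855469)
box_blue_mid 0.9 [282.  42. 351. 110.] [-0.0636588  -0.06559406] ((463.09417724609375, -297.94818115234375), (70.5439682006836, 60.45904541015625), 1.374846339225769)
box_blue_mid 0.83 [428. 126. 497. 187.] [-0.24526996  0.02382779] ((265.28729248046875, -234.43560791015625), (61.135066986083984, 69.59645080566406), 17.738445281982422)
box_terracotta_mid 0.84 [271. 159. 336. 214.] [-0.05347121  0.05774511] ((452.9808044433594, -167.1680908203125), (71.02363586425781, 60.71173858642578), 2.8276681900024414)
box_green_mid 0.75 [172. 146. 239. 207.] [0.06188414 0.04810777] ((572.6333618164062, -158.90333557128906), (70.8621597290039, 60.97306823730469), 17.329742431640625)
513 [-0.98540863 -0.04133518] 0.13113218877135702
72 [ 0.93868527 -0.03501884] 0.093435516695707
```

View pics/w3.png

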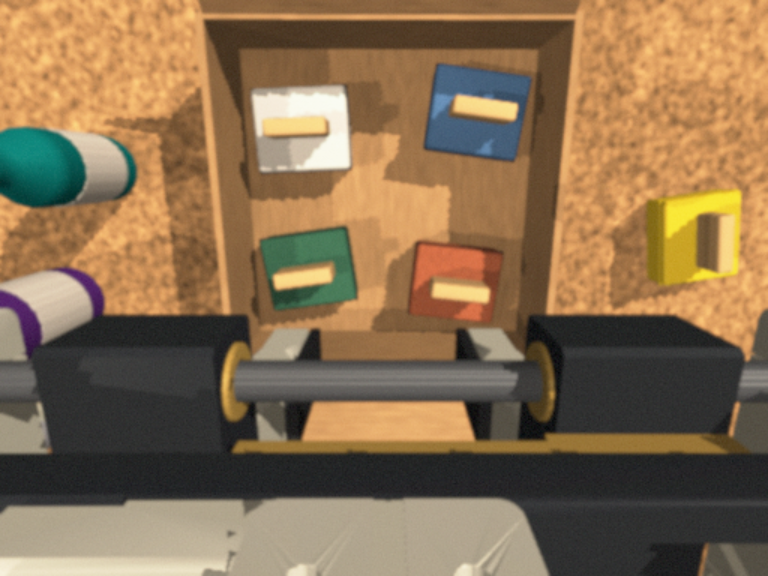

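Both flaps lie back at about 2.35 rad. All four boxes show clearly: white (300,125), blue (480,110), green (305,270), terracotta (455,285). I'll grip the handles end to end, so the gripper body stays clear of the flaps. Terracotta goes first.

```bash
cat > pk.py <<'E'
from h import *
# pockets in world (caddy frame offsets)
for i,(a,b) in enumerate([(.045,.04),(.045,-.04),(-.045,.04),(-.045,-.04)]): print('pocket',i,c2w(a,b,.006,KC,KY).round(4))
go([.4530,-.1672,.12],2.8)
E
python3 pk.py
```

```text
pocket 0 [0.5867 0.278  0.006 ]
pocket 1 [0.6059 0.2004 0.006 ]
pocket 2 [0.4993 0.2564 0.006 ]
pocket 3 [0.5185 0.1788 0.006 ]
phi 2.8 rot [-3.033e+00  1.000e-03 -0.000e+00] shift [10.23 -5.72 -1.71]
phi 182.8 rot [ 0.109 -0.    -0.001] shift [10.23  5.72  1.71]
t 9.55 tcp [ 0.511  -0.1815  0.2223] F [ 0.3  0.9 -0.2] w 0.0524 J [  1.   8. -16.   0. -65.   8.]
```

```bash
python3 -m creep '[[0.109,0,0,0,0,0,60],[0,0,0,2.5,2.86,0.86,60],[0,0,0,2.5,2.86,0.85,60],[0,0,0,2.6,0,0,60],[0,0,0,2.6,0,0,60],[0,0,0,0,0,0,60]]' 25
python3 -c "
from h import *
go([.4530,-.1672,.038],2.8)"
```

```text
time_s: 10.15
tcp_pos: [0.4506, -0.1668, 0.1178]
eef_rot: [83.9, 89.7, 176.7]
contact_force: [-0.2, 0.5, -0.6]
gripper_width: 0.0526
phi 2.8 rot [ 3.141e+00 -9.000e-03 -1.000e-03] shift [7.98 0.24 0.05]
phi 182.8 rot [-0.     0.001 -0.006] shift [ 7.98 -0.24 -0.05]
t 10.15 tcp [ 0.4506 -0.1668  0.1178] F [-0.2  0.5 -0.6] w 0.0526 J [  3.   8. -32.  -0. -50.  -0.]
```

```bash
python3 -m creep '[[0,0,0,2,-0.2,-0.05,60],[0,0,0,2,0,0,60],[0,0,0,2,0,0,60],[0,0,0,1,0,0,60],[0,0,0,0.95,0,0,60],[0,0,0,0,0,0,60]]' 25
python3 -c "
from h import *
go([.4530,-.1672,.038],2.8)"
python3 -m creep '[[0,0,0,0,0,0,40],[0,0,0,0,0,0,40],[0,0,0,0,0,0,40],[0,0,0,0,0,0,40],[0,0,0,0,0,0,40]]' 25
python3 -c "
from h import *
go([.4530,-.1672,.20],13.9)"
```

```text
time_s: 10.75
tcp_pos: [0.4549, -0.167, 0.0407]
eef_rot: [90.8, 89.9, -176.4]
contact_force: [0.3, -0.9, -0.4]
gripper_width: 0.0525
phi 2.8 rot [-3.141e+00  2.000e-03 -0.000e+00] shift [ 0.27 -0.19  0.01]
phi 182.8 rot [ 0.001 -0.    -0.001] shift [ 0.27  0.19 -0.01]
t 10.75 tcp [ 0.4549 -0.167   0.0407] F [ 0.3 -0.9 -0.4] w 0.0525 J [  3.  15. -36.   0. -39.  -0.]
time_s: 11.25
tcp_pos: [0.4555, -0.1669, 0.0418]
eef_rot: [-101.8, 89.9, -8.9]
contact_force: [-0.6, 0.2, 6.0]
gripper_width: 0.0439
phi 13.9 rot [2.949e+00 2.000e-03 1.000e-03] shift [-15.82  -0.25  -0.03]
phi 193.9 rot [-0.192 -0.     0.001] shift [-15.82   0.25   0.03]
t 11.25 tcp [ 0.4555 -0.1669  0.0418] F [-0.6  0.2  6. ] w 0.0439 J [  3.  15. -36.   0. -39.  -0.]
```

```bash
python3 -m creep '[[0,0,0,-1,0,0,40],[0,0,0,-3,0,0,40],[0,0,0,-4,0,0,40],[0,0,0,-4,0,0,40],[0,0,0,-4,0,0,40],[0,0,0,0,0,0,40]]' 25
python3 -c "
from h import *
go([.4993,.2564,.20],13.9)
p,d,C=cap('wrist');cv2.imwrite('pics/w4.png',p)"
```

```text
time_s: 11.85
tcp_pos: [0.458, -0.1673, 0.2074]
eef_rot: [-98.9, 89.4, -6.0]
contact_force: [-0.2, -0.4, -1.7]
gripper_width: 0.0441
phi 13.9 rot [2.95  0.015 0.004] shift [  0.74  14.19 -40.13]
phi 193.9 rot [-0.192 -0.003  0.01 ] shift [  0.74 -14.19  40.13]
t 11.85 tcp [ 0.458  -0.1673  0.2074] F [-0.2 -0.4 -1.7] w 0.0441 J [  3.   3. -24.   0. -62.  -0.]
```

View pics/w4.png

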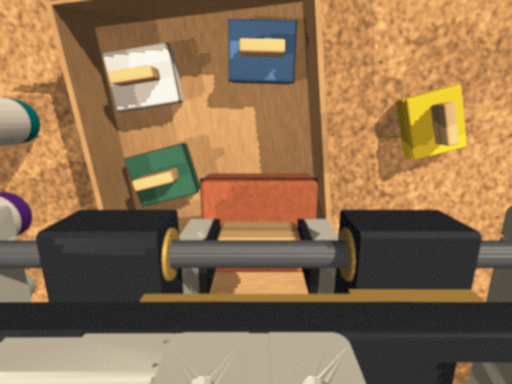

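The terracotta box hangs square in the fingers at (260,200), with the other three untouched. Going past the caddy for a close look at it.

```bash
python3 -m creep '[[-0.096,0,0,0,0,0,40],[-0.096,0,0,0,0,0,40],[0,0,0,0,-1.5,4,40],[0,0,0,0,-1.5,4,40],[0,0,0,0,-1.5,4,40],[0,0,0,0,-1.5,4,40],[0,0,0,0,-1.6,4,40],[0,0,0,0,-1.6,4,40]]'
python3 -m creep '[[0,0,0,0,-1.6,4,40],[0,0,0,0,-1.6,4,40],[0,0,0,0,-1.6,4,40],[0,0,0,0,-1.6,4,40],[0,0,0,0,-1.6,4,40],[0,0,0,0,-1.6,4,40],[0,0,0,0,0,0,40],[0,0,0,0,0,0,40]]'
cat > cad.py <<'E'
from h import *
go([.4993,.2564,.12],13.9)
p,d,C=cap('wrist');cv2.imwrite('pics/w5.png',p);P=cloud(d,C)
print('counter',np.nanmedian(P[...,2][(abs(P[...,2])<.006)&(P[...,0]>.45)]))
m=(P[...,2]>.012)&(P[...,2]<.03)&(np.hypot(P[...,0]-.5526,P[...,1]-.2284)<.135)
m=cv2.morphologyEx(m.astype(np.uint8),cv2.MORPH_OPEN,np.ones((2,2)))>0
X=P[m];print(len(X),np.median(X[:,2]),cv2.minAreaRect(X[:,:2].astype(np.float32)*1000))
f=(P[...,2]<.012)&(P[...,2]>.0035)&(np.hypot(P[...,0]-.5526,P[...,1]-.2284)<.12)
n,L,st,_=cv2.connectedComponentsWithStats(cv2.morphologyEx(f.astype(np.uint8),cv2.MORPH_OPEN,np.ones((3,3))))
for i in range(1,n):
  if st[i,4]>400:
    X=P[L==i];print('pocket',st[i],np.median(X[:,2]),cv2.minAreaRect(X[:,:2].astype(np.float32)*1000))
E
python3 cad.py
```

```text
time_s: 12.7
tcp_pos: [0.4859, 0.0897, 0.2004]
eef_rot: [93.4, 89.9, -162.7]
contact_force: [1.5, -0.7, -1.9]
gripper_width: 0.0437
time_s: 13.5
tcp_pos: [0.5216, 0.3447, 0.1992]
eef_rot: [118.4, 89.8, -137.6]
contact_force: [0.3, 0.1, -1.2]
gripper_width: 0.0434
phi 13.9 rot [-3.141e+00  5.000e-03 -3.000e-03] shift [ 7.92 -4.28  8.03]
phi 193.9 rot [ 0.001 -0.002 -0.003] shift [ 7.92  4.28 -8.03]
t 13.5 tcp [0.5216 0.3447 0.1992] F [ 0.3  0.1 -1.2] w 0.0434 J [ 51.  17.  -8.  -0. -65. -37.]
counter 0.00027385898324393726
9538 nan ((547.6716918945312, 238.75885009765625), (201.5737762451172, 149.3834686279297), 14.506515502929688)
pocket [ 177    0   73   54 3816] 0.0061643332373076355 ((604.4744262695312, 203.380126953125), (75.02642822265625, 52.01958465576172), 14.17088508605957)
pocket [ 264    0   72   54 3784] 0.0062013592998296585 ((516.6072387695312, 181.2493438720703), (74.59249877929688, 52.314125061035156), 14.131902694702148)
pocket [ 182   70   68   60 3982] 0.006127003155760469 ((586.6781005859375, 276.5504150390625), (74.83301544189453, 64.35599517822266), 13.984777450561523)
pocket [ 264   70   68   61 3981] 0.006181038166585242 ((498.13201904296875, 254.89404296875), (74.40577697753906, 65.10316467285156), 13.934226989746094)
```

View pics/w5.png

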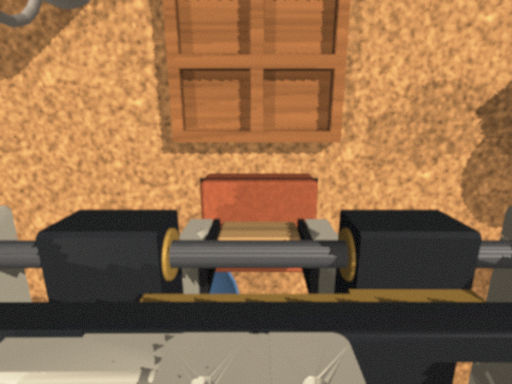

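```bash
cat >> h.py <<'E'
PK={0:(.5867,.2766),1:(.6061,.1990),2:(.4981,.2549),3:(.5175,.1773)}
def held():
    "box in the fingers: lid edges in the tool frame (mm): jaw axis y, cross axis z"
    s=r.get_state();p,d,C=cap('wrist');P=cloud(d,C)
    Rm=R.from_euler('xyz',s["eef_rot"],degrees=True);Q=(P.reshape(-1,3)-s['tcp_pos'])@Rm.as_matrix()
    Q=Q[(abs(Q[:,1])<.045)&(Q[:,2]<-.008)&(Q[:,2]>-.045)&(Q[:,0]>-.01)&(Q[:,0]<.05)]*1000
    t=Q[Q[:,0]<np.percentile(Q[:,0],20)+3]
    print('lid depth x',np.median(t[:,0]).round(1),'y',np.percentile(t[:,1],[1,99]).round(1),'front z',np.percentile(t[:,2],[1]).round(1),'n',len(t), 'lid slope',np.polyfit(t[:,1],t[:,0],1).round(3)[0],np.polyfit(t[:,2],t[:,0],1).round(3)[0])
E
python3 -c "
from h import *
held(); go([.4981,.2549,.12],14)"
```

```text
lid depth x 8.8 y [-33.4  34.8] front z [-29.4] n 4403 lid slope -0.001 -0.191
phi 14 rot [ 3.139e+00 -3.000e-03  2.000e-03] shift [ 8.02 -4.44  8.01]
phi 194 rot [-0.003 -0.001 -0.002] shift [ 8.02  4.44 -8.01]
t 13.6 tcp [0.5219 0.3434 0.2002] F [ 0.2 -0.4 -1.4] w 0.0437 J [ 51.  17.  -8.  -0. -65. -37.]
```

```bash
cat >> h.py <<'E'
def prof():
    s=r.get_state();p,d,C=cap('wrist');P=cloud(d,C)
    Rm=R.from_euler('xyz',s["eef_rot"],degrees=True);Q=(P.reshape(-1,3)-s['tcp_pos'])@Rm.as_matrix()*1000
    Q=Q[(abs(Q[:,1])<30)&(Q[:,0]>-10)&(Q[:,0]<50)]
    for z in range(-40,12,3):
        q=Q[(Q[:,2]>=z)&(Q[:,2]<z+3),0]
        if len(q)>20: print(z+1.5,len(q),np.percentile(q,[10,50,90]).round(1))
E
python3 -c "
from h import *
prof()"
```

```text
-29.5 1066 [ 9.4 14.8 29. ]
-26.5 522 [8.  8.9 9.8]
-23.5 501 [8.  8.7 9.4]
-20.5 513 [7.9 8.7 9.5]
-17.5 495 [8.  8.7 9.4]
-14.5 474 [7.9 8.7 9.5]
-11.5 584 [-6.2  8.5  9.4]
-8.5 533 [-3.2  8.7  9.4]
-5.5 1141 [-8.1  0.4  8.8]
```

The box hangs level (lid flat, front edge at -30 mm). Placing it in pocket 2.

```bash
python3 -m creep '[[0,0,0,2,1.11,-2,40],[0,0,0,2,1.11,-2,40],[0,0,0,2,1.11,-2,40],[0,0,0,2,1.11,-2,40],[0,0,0,3,0,0,40],[0,0,0,1.5,0,0,40],[0,0,0,0,0,0,40],[0,0,0,0,0,0,40]]'
python3 -c "
from h import *
go([.4981,.2549,.043],14)"
```

```text
time_s: 14.45
tcp_pos: [0.4989, 0.2554, 0.0768]
eef_rot: [-102.5, 90.0, 1.3]
contact_force: [0.3, -0.1, -0.5]
gripper_width: 0.0438
phi 14 rot [3.139e+00 1.000e-03 0.000e+00] shift [ 3.38 -0.09  0.03]
phi 194 rot [-0.003 -0.     0.   ] shift [ 3.38  0.09 -0.03]
t 14.45 tcp [0.4989 0.2554 0.0768] F [ 0.3 -0.1 -0.5] w 0.0438 J [ 47.  18. -25.   0. -47. -33.]
```

```bash
python3 -m creep '[[0,0,0,1,0.05,0,40],[0,0,0,1,0,0,40],[0,0,0,0.8,0,0,40],[0,0,0,0.5,0,0,40],[0,0,0,0.1,0,0,40],[0,0,0,0,0,0,40],[0,0,0,0,0,0,40]]'
python3 -c "
from h import *
go([.4981,.2549,.043],14)"
```

```text
time_s: 15.15
tcp_pos: [0.4976, 0.2555, 0.0423]
eef_rot: [126.8, 89.9, -129.3]
contact_force: [-4.1, -1.6, 6.7]
gripper_width: 0.0439
phi 14 rot [ 3.14e+00 -2.00e-03  1.00e-03] shift [-0.07  0.03  0.07]
phi 194 rot [-0.002 -0.001 -0.001] shift [-0.07 -0.03 -0.07]
t 15.15 tcp [0.4976 0.2555 0.0423] F [-4.1 -1.6  6.7] w 0.0439 J [ 47.  21. -27.   0. -43. -33.]
```

```bash
python3 -m creep '[[0,0,0,0,0,0,60],[0,0,0,0,0,0,60],[0,0,0,0,0,0,60],[0,0,0,-2,0,0,60],[0,0,0,-4,0,0,60],[0,0,0,-4,0,0,60],[0,0,0,-4,0,0,60],[0,0,0,0,0,0,60]]' 25
cat > chk.py <<'E'
from h import *
import sys
p,d,C=cap('top',sys.argv[1]);P=cloud(d,C)
for q in ['white','blue','terracotta','green']:
  for m in r.masks_of('box_%s_mid'%q,'top')[:2]:
    X=P[m['pixels']];X=X[(X[:,2]>.02)&(X[:,2]<.045)]
    if len(X)>9:
      rr=cv2.minAreaRect(X[:,:2].astype(np.float32)*1000);print(q,round(m['score'],2),np.round(m['rect']),np.round(rr[0],1),np.round(rr[1]),round(rr[2],1),'lid z',np.median(X[:,2]).round(4))
go([.5726,-.1589,.20],17.3)
E
python3 chk.py top3.png
```

```text
time_s: 15.95
tcp_pos: [0.5009, 0.2578, 0.1882]
eef_rot: [-67.0, 89.4, 36.9]
contact_force: [1.0, 0.9, -0.5]
gripper_width: 0.0525
white 0.63 [165. 150. 219. 218.] [555.2 214.7] [191. 145.] 14.2 lid z 0.0218
white 0.62 [328. 161. 358. 187.] [ 591.1 -263.8] [71. 62.] 11.7 lid z 0.0334
blue 0.94 [344. 202. 365. 226.] [ 462.6 -295.7] [61. 69.] 90.0 lid z 0.0337
blue 0.82 [320. 264. 346. 291.] [ 264.9 -232.1] [62. 70.] 17.8 lid z 0.0287
terracotta 0.57 [168. 188. 188. 212.] [497.9 249.7] [69. 47.] 13.9 lid z 0.0349
green 0.72 [293. 166. 323. 191.] [ 572.7 -155.6] [71. 61.] 17.9 lid z 0.0335
green 0.54 [269. 146. 403. 242.] [ 518.1 -224.6] [233. 225.] 9.5 lid z 0.0324
phi 17.3 rot [ 3.082e+00 -3.000e-03  1.000e-03] shift [-1.91 -5.15 41.78]
phi 197.3 rot [-0.06  -0.001 -0.002] shift [ -1.91   5.15 -41.78]
t 16.2 tcp [0.4975 0.2553 0.1809] F [-0.5 -0.4 -0.5] w 0.0527 J [ 47.  12. -18.  -0. -61. -33.]
```

```bash
python3 -m creep '[[-0.06,0,0,-1,0,-1,60],[0,0,0,0,0.5,-4,60],[0,0,0,0,0.5,-4,60],[0,0,0,0,0.5,-4,60],[0,0,0,0,0.5,-4,60],[0,0,0,0,0.5,-4,60],[0,0,0,0,0.5,-4,60],[0,0,0,0,0.5,-4,60]]'
python3 -m creep '[[0,0,0,0,0.5,-4,60],[0,0,0,0,0.5,-4,60],[0,0,0,0,0.5,-4,60],[0,0,0,1,0.1,-0.7,60],[0,0,0,2,0,0,60],[0,0,0,2,0,0,60],[0,0,0,2,0,0,60],[0,0,0,0,0,0,60]]'
python3 -c "
from h import *
go([.5726,-.1589,.0385],17.3)"
```

```text
time_s: 17.0
tcp_pos: [0.5499, -0.0334, 0.1909]
eef_rot: [88.1, 89.9, -164.6]
contact_force: [0.6, -0.6, 0.1]
gripper_width: 0.0521
time_s: 17.8
tcp_pos: [0.5702, -0.1573, 0.118]
eef_rot: [69.4, 89.6, 176.7]
contact_force: [0.2, -0.6, -0.9]
gripper_width: 0.0528
phi 17.3 rot [ 3.141 -0.011 -0.004] shift [7.95 0.19 0.23]
phi 197.3 rot [-0.     0.003 -0.007] shift [ 7.95 -0.19 -0.23]
t 17.8 tcp [ 0.5702 -0.1573  0.118 ] F [ 0.2 -0.6 -0.9] w 0.0528 J [  3.  18. -18.  -0. -54.  14.]
```

```bash
python3 -m creep '[[0,0,0,1.5,0,0,60],[0,0,0,1.5,0,0,60],[0,0,0,0,0,0,60],[0,0,0,0,0,0,60]]'
python3 -c "
from h import *
go([.5716,-.1592,.0385],17.3)"
```

```text
time_s: 18.2
tcp_pos: [0.573, -0.1576, 0.0925]
eef_rot: [105.4, 90.0, -147.3]
contact_force: [-0.4, 0.0, -0.0]
gripper_width: 0.0526
phi 17.3 rot [-3.141e+00  1.000e-03 -0.000e+00] shift [ 5.4  -0.18  0.12]
phi 197.3 rot [ 0.001 -0.    -0.001] shift [ 5.4   0.18 -0.12]
t 18.2 tcp [ 0.573  -0.1576  0.0925] F [-0.4  0.  -0. ] w 0.0526 J [  3.  20. -20.   0. -51.  14.]
```

```bash
python3 -m creep '[[0,0,0,1.2,0.18,-0.12,60],[0,0,0,2,0,0,60],[0,0,0,1.5,0,0,60],[0,0,0,0.6,0,0,60],[0,0,0,0,0,0,60],[0,0,0,0,0,0,40],[0,0,0,0,0,0,40],[0,0,0,0,0,0,40]]' 25
python3 -m creep '[[0,0,0,0,0,0,40],[0,0,0,-1,0,0,40],[0,0,0,-3,0,0,40],[0,0,0,-4,0,0,40],[0,0,0,-4,0,0,40],[0,0,0,-4,0,0,40],[0,0,0,0,0,0,40],[0,0,0,0,0,0,40]]' 25
python3 -c "
from h import *
held();prof();go([.5867,.2766,.2],14)"
```

```text
time_s: 19.0
tcp_pos: [0.5723, -0.1593, 0.04]
eef_rot: [-109.9, 89.9, -2.6]
contact_force: [1.1, 0.8, 0.9]
gripper_width: 0.0435
time_s: 19.8
tcp_pos: [0.5714, -0.1592, 0.2005]
eef_rot: [-91.1, 89.9, 16.2]
contact_force: [0.2, -0.1, -3.7]
gripper_width: 0.0435
lid depth x 6.9 y [-33.4  34.5] front z [-29.5] n 4468 lid slope -0.0 -0.168
-29.5 1119 [ 7.7 13.7 28.9]
-26.5 568 [6.1 7.  8. ]
-23.5 509 [6.1 6.9 7.6]
-20.5 503 [6.1 6.8 7.6]
-17.5 505 [6.1 6.8 7.7]
-14.5 486 [6.1 6.8 7.6]
-11.5 587 [-6.6  6.7  7.5]
-8.5 543 [-3.3  6.7  7.5]
-5.5 1054 [-8.2 -0.4  7. ]
phi 14 rot [-3.084e+00  3.000e-03  2.000e-03] shift [ -0.18  12.12 -41.89]
phi 194 rot [ 0.057  0.001 -0.002] shift [ -0.18 -12.12  41.89]
t 19.9 tcp [ 0.5704 -0.1592  0.1982] F [-0.5  0.4 -2.6] w 0.0437 J [  3.  14. -12.  -0. -64.  14.]
```

```bash
python3 -m creep '[[0.057,0,0,0,0,1,40],[0,0,0,0,-1.1,4,40],[0,0,0,0,-1.1,4,40],[0,0,0,0,-1.1,4,40],[0,0,0,0,-1.1,4,40],[0,0,0,0,-1.1,4,40],[0,0,0,0,-1.1,4,40],[0,0,0,0,-1.1,4,40]]'
python3 -m creep '[[0,0,0,0,-1.1,4,40],[0,0,0,0,-1.1,4,40],[0,0,0,0,-1.1,4,40],[0,0,0,3,-1.1,0.9,40],[0,0,0,4,0,0,40],[0,0,0,4,0,0,40],[0,0,0,1,0,0,40],[0,0,0,0,0,0,40]]'
python3 -m creep '[[0,0,0,0,0,0,40]]'
python3 -c "
from h import *
go([.5867,.2766,.0413],14)"
```

```text
time_s: 20.7
tcp_pos: [0.5742, 0.1418, 0.1975]
eef_rot: [104.0, 89.8, -152.0]
contact_force: [0.5, 0.9, -1.8]
gripper_width: 0.044
time_s: 21.5
tcp_pos: [0.5853, 0.2751, 0.0765]
eef_rot: [118.3, 89.7, -137.6]
contact_force: [-0.4, -0.4, -1.9]
gripper_width: 0.0436
time_s: 21.6
tcp_pos: [0.5876, 0.2767, 0.0804]
eef_rot: [-93.0, 89.9, 11.0]
contact_force: [0.7, 0.8, -1.0]
gripper_width: 0.0437
phi 14 rot [-3.141e+00 -2.000e-03 -0.000e+00] shift [ 3.91 -0.09 -0.02]
phi 194 rot [ 0.001 -0.     0.001] shift [3.91 0.09 0.02]
t 21.6 tcp [0.5876 0.2767 0.0804] F [ 0.7  0.8 -1. ] w 0.0437 J [ 42.  25. -13.   0. -52. -28.]
```

```bash
python3 -m creep '[[0,0,0,1.2,0.03,0,40],[0,0,0,1.2,0,0,40],[0,0,0,0.8,0,0,40],[0,0,0,0.5,0,0,40],[0,0,0,0.2,0,0,40],[0,0,0,0,0,0,40],[0,0,0,0,0,0,40]]'
python3 -c "
from h import *
go([.5867,.2766,.0408],14)"
```

```text
time_s: 22.3
tcp_pos: [0.5861, 0.276, 0.0409]
eef_rot: [136.1, 90.0, -119.8]
contact_force: [-3.3, -0.1, 6.4]
gripper_width: 0.0436
phi 14 rot [-3.141e+00  1.000e-03 -1.000e-03] shift [ 0.01  0.08 -0.05]
phi 194 rot [ 0.001 -0.001 -0.001] shift [ 0.01 -0.08  0.05]
t 22.3 tcp [0.5861 0.276  0.0409] F [-3.3 -0.1  6.4] w 0.0436 J [ 42.  27. -15.   0. -47. -28.]
```

```bash
python3 -m creep '[[0,0,0,0,0,0,60],[0,0,0,0,0,0,60],[0,0,0,0,0,0,60],[0,0,0,-2,0,0,60],[0,0,0,-4,0,0,60],[0,0,0,-4,0,0,60],[0,0,0,-4,0,0,60],[0,0,0,0,0,0,60]]' 25
sed -i 's/^go.*/go([.5892,-.2653,.20],11.5)/' chk.py; python3 chk.py top4.png
```

```text
time_s: 23.1
tcp_pos: [0.5895, 0.278, 0.187]
eef_rot: [-72.6, 89.4, 31.5]
contact_force: [0.6, 0.3, -0.4]
gripper_width: 0.0525
white 0.68 [330. 160. 357. 188.] [ 590.4 -263.7] [70. 62.] 11.3 lid z 0.0338
blue 0.9 [345. 203. 365. 225.] [ 462.5 -295.6] [69. 59.] 0.4 lid z 0.0335
blue 0.69 [318. 265. 346. 292.] [ 265.7 -232.3] [61. 70.] 17.4 lid z 0.029
green 0.52 [164. 161. 184. 183.] [587.2 267.9] [70. 42.] 13.1 lid z 0.0344
phi 11.5 rot [-3.097e+00  3.000e-03 -1.000e-03] shift [ -2.12 -10.45  53.1 ]
phi 191.5 rot [ 0.044 -0.001 -0.002] shift [ -2.12  10.45 -53.1 ]
t 23.35 tcp [0.5858 0.2759 0.1788] F [-0.  -0.   0.3] w 0.0526 J [ 42.  20.  -7.  -0. -64. -28.]
```

```bash
python3 -m creep '[[0.044,0,0,-1,0,-1,60],[0,0,0,0,0.8,-4,60],[0,0,0,0,0.8,-4,60],[0,0,0,0,0.8,-4,60],[0,0,0,0,0.8,-4,60],[0,0,0,0,0.8,-4,60],[0,0,0,0,0.8,-4,60],[0,0,0,0,0.8,-4,60]]'
python3 -m creep '[[0,0,0,0,0.8,-4,60],[0,0,0,0,0.8,-4,60],[0,0,0,0,0.8,-4,60],[0,0,0,0,0.8,-4,60],[0,0,0,0,0.8,-4,60],[0,0,0,0,0.8,-4,60],[0,0,0,1,0.05,-0.1,60],[0,0,0,3,0,0,60]]'
python3 -m creep '[[0,0,0,3,0,0,60],[0,0,0,3,0,0,60],[0,0,0,0,0,0,60],[0,0,0,0,0,0,60],[0,0,0,0,0,0,60]]'
python3 -c "
from h import *
go([.5892,-.2653,.0385],11.5)"
```

```text
time_s: 24.15
tcp_pos: [0.5895, -0.0212, 0.1903]
eef_rot: [122.2, 90.0, -136.4]
contact_force: [1.5, -0.2, -0.4]
gripper_width: 0.0522
time_s: 24.95
tcp_pos: [0.5915, -0.2675, 0.1521]
eef_rot: [-121.5, 89.7, -20.2]
contact_force: [1.1, 0.2, -0.4]
gripper_width: 0.0526
time_s: 25.45
tcp_pos: [0.5916, -0.2652, 0.092]
eef_rot: [-123.4, 89.9, -21.9]
contact_force: [0.1, 0.8, -0.8]
gripper_width: 0.0524
phi 11.5 rot [-3.141e+00 -3.000e-03 -2.000e-03] shift [ 5.35 -0.23 -0.04]
phi 191.5 rot [ 0.    -0.001  0.002] shift [5.35 0.23 0.04]
t 25.45 tcp [ 0.5916 -0.2652  0.092 ] F [ 0.1  0.8 -0.8] w 0.0524 J [ -7.  24. -13.   0. -53.  18.]
```

```bash
python3 -m creep '[[0,0,0,1.2,0.23,0.04,60],[0,0,0,2,0,0,60],[0,0,0,1.5,0,0,60],[0,0,0,0.6,0,0,60],[0,0,0,0,0,0,60],[0,0,0,0,0,0,40],[0,0,0,0,0,0,40],[0,0,0,0,0,0,40]]' 25
python3 -m creep '[[0,0,0,0,0,0,40],[0,0,0,-1,0,0,40],[0,0,0,-3,0,0,40],[0,0,0,-4,0,0,40],[0,0,0,-4,0,0,40],[0,0,0,-4,0,0,40],[0,0,0,0,0,0,40],[0,0,0,0,0,0,40]]' 25
python3 -c "
from h import *
held();prof();go([.6061,.1990,.2],14)"
```

```text
time_s: 26.25
tcp_pos: [0.5887, -0.265, 0.0379]
eef_rot: [-113.9, 89.9, -12.4]
contact_force: [0.7, -0.1, 0.2]
gripper_width: 0.0437
time_s: 27.05
tcp_pos: [0.5882, -0.2648, 0.1988]
eef_rot: [-99.3, 89.9, 2.2]
contact_force: [-0.6, 1.1, -2.2]
gripper_width: 0.0437
lid depth x 4.8 y [-33.5  34.5] front z [-30.9] n 4849 lid slope 0.001 -0.134
-32.5 575 [ 9.  15.7 26.9]
-29.5 819 [ 4.5  5.8 19.4]
-26.5 530 [4.  4.9 5.6]
-23.5 528 [3.9 4.7 5.5]
-20.5 519 [4.  4.7 5.5]
-17.5 513 [4.  4.7 5.5]
-14.5 502 [3.9 4.7 5.5]
-11.5 611 [-6.6  4.5  5.4]
-8.5 868 [-8.1  3.6  5.3]
-5.5 391 [-7.9 -1.1  5.2]
phi 14 rot [ 3.098e+00 -2.000e-03 -2.000e-03] shift [ -0.38  13.05 -44.52]
phi 194 rot [-0.044  0.001 -0.002] shift [ -0.38 -13.05  44.52]
t 27.15 tcp [ 0.5871 -0.2645  0.1962] F [-0.2  0.1 -3.1] w 0.0437 J [ -7.  19.  -6.  -0. -65.  18.]
```

```bash
python3 -m creep '[[-0.044,0,0,0,0,1,40],[0,0,0,0,-1.2,4,40],[0,0,0,0,-1.2,4,40],[0,0,0,0,-1.2,4,40],[0,0,0,0,-1.2,4,40],[0,0,0,0,-1.2,4,40],[0,0,0,0,-1.2,4,40],[0,0,0,0,-1.2,4,40]]'
python3 -m creep '[[0,0,0,0,-1.2,4,40],[0,0,0,0,-1.2,4,40],[0,0,0,0,-1.2,4,40],[0,0,0,1,-1,3.6,40],[0,0,0,3,0,0,40],[0,0,0,4,0,0,40],[0,0,0,3.5,0,0,40],[0,0,0,0,0,0,40]]'
python3 -m creep '[[0,0,0,0,0,0,40],[0,0,0,0,0,0,40]]'
python3 -c "
from h import *
go([.6058,.2000,.0392],14)"
```

```text
time_s: 27.95
tcp_pos: [0.5986, 0.0389, 0.196]
eef_rot: [92.5, 89.9, -163.3]
contact_force: [1.4, -0.3, -2.3]
gripper_width: 0.0435
time_s: 28.75
tcp_pos: [0.602, 0.1977, 0.0759]
eef_rot: [104.5, 89.3, -151.4]
contact_force: [-1.2, -0.3, -1.8]
gripper_width: 0.0433
time_s: 28.95
tcp_pos: [0.6076, 0.2001, 0.0841]
eef_rot: [-83.2, 89.9, 20.9]
contact_force: [0.5, -0.4, -0.9]
gripper_width: 0.0435
phi 14 rot [-3.14  -0.004  0.   ] shift [ 4.49 -0.18 -0.03]
phi 194 rot [0.002 0.    0.003] shift [4.49 0.18 0.03]
t 28.95 tcp [0.6076 0.2001 0.0841] F [ 0.5 -0.4 -0.9] w 0.0435 J [ 36.  24. -14.   0. -52. -22.]
```

```bash
python3 -m creep '[[0,0,0,1.4,0.1,0,40],[0,0,0,1.4,0,0,40],[0,0,0,0.9,0,0,40],[0,0,0,0,0,0,40],[0,0,0,0.5,0,0,40],[0,0,0,0.3,0,0,40],[0,0,0,0,0,0,40],[0,0,0,0,0,0,40]]'
python3 -c "
from h import *
go([.6058,.2000,.0387],14)"
```

```text
time_s: 29.75
tcp_pos: [0.6059, 0.1993, 0.0388]
eef_rot: [-92.1, 89.9, 12.0]
contact_force: [-4.1, -0.5, 9.7]
gripper_width: 0.0435
phi 14 rot [-3.14e+00 -2.00e-03 -0.00e+00] shift [ 0.01  0.01 -0.07]
phi 194 rot [ 0.001 -0.     0.001] shift [ 0.01 -0.01  0.07]
t 29.75 tcp [0.6059 0.1993 0.0388] F [-4.1 -0.5  9.7] w 0.0435 J [ 36.  27. -17.   0. -46. -22.]
```

Seated on the floor. Release, check, and go for blue.

```bash
python3 -m creep '[[0,0,0,0,0,0,60],[0,0,0,0,0,0,60],[0,0,0,0,0,0,60],[0,0,0,-2,0,0,60],[0,0,0,-4,0,0,60],[0,0,0,-4,0,0,60],[0,0,0,-4,0,0,60],[0,0,0,0,0,0,60]]' 25
sed -i 's/^go.*/go([.4638,-.2979,.20],1.2)/' chk.py; python3 chk.py top5.png
```

```text
time_s: 30.55
tcp_pos: [0.6087, 0.2006, 0.1838]
eef_rot: [-79.0, 89.4, 25.1]
contact_force: [0.8, -0.1, -0.0]
gripper_width: 0.0524
white 0.53 [196. 154. 211. 177.] [610.  177.6] [71. 18.] 14.6 lid z 0.0348
blue 0.94 [344. 201. 365. 223.] [ 462.4 -295.4] [69. 60.] 0.6 lid z 0.0335
blue 0.67 [318. 264. 346. 291.] [ 265.6 -232.9] [62. 71.] 17.4 lid z 0.0287
terracotta 0.97 [164. 188. 188. 214.] [496.6 257.7] [71. 64.] 14.3 lid z 0.0348
green 0.53 [270. 149. 402. 239.] [ 518.1 -224.8] [233. 225.] 9.4 lid z 0.033
green 0.18 [155. 149. 218. 219.] [552.6 228.3] [192. 172.] 14.2 lid z 0.0217
phi 1.2 rot [-2.918e+00  3.000e-03 -1.000e-03] shift [ -2.43 -15.14  49.36]
phi 181.2 rot [ 0.224 -0.001 -0.002] shift [ -2.43  15.14 -49.36]
t 30.8 tcp [0.6048 0.1988 0.1757] F [ 0.6 -0.3 -0.7] w 0.0527 J [ 36.  19.  -8.  -0. -63. -22.]
```

```bash
python3 -m creep '[[0.112,0,0,-1,0,0,58],[0.112,0,0,0,0,-0.2,58],[0,0,0,0,1.26,-4.1,58],[0,0,0,0,1.26,-4.1,58],[0,0,0,0,1.26,-4.1,58],[0,0,0,0,1.26,-4.1,58],[0,0,0,0,1.26,-4.1,58],[0,0,0,0,1.26,-4.1,58]]'
python3 -m creep '[[0,0,0,0,1.26,-4.1,58],[0,0,0,0,1.26,-4.1,58],[0,0,0,0,1.26,-4.1,58],[0,0,0,0,1.26,-4.1,58],[0,0,0,0,1.26,-4.1,58],[0,0,0,0,1.26,-4.1,58],[0,0,0,1,0,0,58],[0,0,0,3,0,0,58]]'
python3 -m creep '[[0,0,0,3,0,0,58],[0,0,0,2.5,0,0,58],[0,0,0,0,0,0,58],[0,0,0,0,0,0,58],[0,0,0,0,0,0,58]]'
python3 -c "
from h import *
go([.4641,-.2977,.038],1.2)"
```

```text
time_s: 31.6
tcp_pos: [0.5341, -0.0519, 0.186]
eef_rot: [103.1, 89.9, -165.7]
contact_force: [0.8, 0.0, -0.3]
gripper_width: 0.0509
time_s: 32.4
tcp_pos: [0.4656, -0.2997, 0.1477]
eef_rot: [-116.8, 89.8, -25.7]
contact_force: [0.5, 0.9, -1.1]
gripper_width: 0.0508
time_s: 32.9
tcp_pos: [0.4658, -0.298, 0.0932]
eef_rot: [-120.7, 89.9, -29.4]
contact_force: [0.4, -0.2, 1.0]
gripper_width: 0.051
phi 1.2 rot [-3.141e+00 -2.000e-03 -1.000e-03] shift [ 5.52 -0.17 -0.03]
phi 181.2 rot [ 0.001 -0.001  0.001] shift [5.52 0.17 0.03]
t 32.9 tcp [ 0.4658 -0.298   0.0932] F [ 0.4 -0.2  1. ] w 0.051 J [-12.  16. -25.   0. -49.  14.]
```

```bash
python3 -m creep '[[0,0,0,1.4,0.12,0.03,58],[0,0,0,2,0,0,58],[0,0,0,1.5,0,0,58],[0,0,0,0.6,0,0,58],[0,0,0,0,0,0,58],[0,0,0,0,0,0,58]]' 25
python3 -c "
from h import *
go([.4641,-.2977,.038],1.2)"
python3 -m creep '[[0,0,0,0,0,0,40],[0,0,0,0,0,0,40],[0,0,0,0,0,0,40],[0,0,0,-1,0,0,40],[0,0,0,-3,0,0,40],[0,0,0,-4,0,0,40],[0,0,0,-4,0,0,40],[0,0,0,-4,0,0,40]]' 25
python3 -m creep '[[0,0,0,0,0,0,40],[0,0,0,0,0,0,40]]'
python3 -c "
from h import *
held();prof();go([.5175,.1773,.2],14)"
```

```text
time_s: 33.5
tcp_pos: [0.4645, -0.2978, 0.0382]
eef_rot: [-113.3, 89.9, -22.0]
contact_force: [0.5, 1.0, 0.4]
gripper_width: 0.0514
phi 1.2 rot [-3.141e+00 -2.000e-03 -1.000e-03] shift [ 0.02 -0.04 -0.01]
phi 181.2 rot [ 0.    -0.001  0.001] shift [0.02 0.04 0.01]
t 33.5 tcp [ 0.4645 -0.2978  0.0382] F [0.5 1.  0.4] w 0.0514 J [-12.  20. -28.   0. -42.  14.]
time_s: 34.3
tcp_pos: [0.4632, -0.2974, 0.1993]
eef_rot: [1.5, 90.0, 92.7]
contact_force: [0.2, -0.3, -1.9]
gripper_width: 0.0433
time_s: 34.5
tcp_pos: [0.464, -0.2975, 0.1985]
eef_rot: [-95.2, 89.8, -4.0]
contact_force: [0.3, -0.4, -1.6]
gripper_width: 0.0437
lid depth x 5.0 y [-33.5  34.6] front z [-30.2] n 4704 lid slope -0.002 -0.138
-29.5 1250 [ 5.3 10.2 25.1]
-26.5 552 [4.3 5.  5.9]
-23.5 528 [4.2 5.  5.8]
-20.5 517 [4.2 5.  5.7]
-17.5 503 [4.1 5.  5.8]
-14.5 515 [4.2 5.  5.8]
-11.5 604 [-6.5  4.8  5.6]
-8.5 528 [-3.2  4.8  5.7]
-5.5 841 [-8.6 -2.2  5.1]
phi 14 rot [ 2.918e+00 -2.000e-03 -2.000e-03] shift [ -0.37  16.78 -44.72]
phi 194 rot [-0.224  0.001 -0.001] shift [ -0.37 -16.78  44.72]
t 34.6 tcp [ 0.4629 -0.2972  0.1963] F [-0.4  0.4 -2.1] w 0.0439 J [-12.  10. -18.  -0. -62.  14.]
```

```bash
python3 -m creep '[[-0.112,0,0,0,0,0,40],[-0.112,0,0,0,0,0,40],[0,0,0,0,-1.5,4,40],[0,0,0,0,-1.5,4,40],[0,0,0,0,-1.5,4,40],[0,0,0,0,-1.5,4,40],[0,0,0,0,-1.5,4,40],[0,0,0,0,-1.5,4,40]]'
python3 -m creep '[[0,0,0,0,-1.5,4,40],[0,0,0,0,-1.5,4,40],[0,0,0,0,-1.5,4,40],[0,0,0,0,-1.5,4,40],[0,0,0,1,-1.6,4.5,40],[0,0,0,3,0,0.2,40],[0,0,0,4,0,0,40],[0,0,0,3.5,0,0,40]]'
python3 -m creep '[[0,0,0,0,0,0,40],[0,0,0,0,0,0,40],[0,0,0,0,0,0,40]]'
python3 -c "
from h import *
go([.5174,.1777,.039],14)"
```

```text
time_s: 35.4
tcp_pos: [0.4918, -0.0414, 0.1958]
eef_rot: [89.4, 89.8, -166.5]
contact_force: [1.6, -0.8, -1.7]
gripper_width: 0.044
time_s: 36.2
tcp_pos: [0.515, 0.1762, 0.0792]
eef_rot: [107.5, 89.8, -148.4]
contact_force: [-0.1, 0.7, -2.5]
gripper_width: 0.0436
time_s: 36.5
tcp_pos: [0.5174, 0.1768, 0.0837]
eef_rot: [-81.0, 89.9, 23.0]
contact_force: [0.3, -0.1, -1.1]
gripper_width: 0.0435
phi 14 rot [-3.141e+00 -3.000e-03  0.000e+00] shift [ 4.47  0.02 -0.08]
phi 194 rot [0.001 0.    0.002] shift [ 4.47 -0.02  0.08]
t 36.5 tcp [0.5174 0.1768 0.0837] F [ 0.3 -0.1 -1.1] w 0.0435 J [ 39.  16. -26.   0. -47. -25.]
```

```bash
python3 -m creep '[[0,0,0,1.4,-0.05,0.08,40],[0,0,0,1.4,0,0,40],[0,0,0,0.9,0,0,40],[0,0,0,0,0,0,40],[0,0,0,0.5,0,0,40],[0,0,0,0.3,0,0,40],[0,0,0,0,0,0,40],[0,0,0,0,0,0,40]]'
python3 -c "
from h import *
go([.5174,.1777,.039],14)"
```

```text
time_s: 37.3
tcp_pos: [0.5174, 0.1777, 0.0388]
eef_rot: [-81.1, 89.9, 23.0]
contact_force: [-2.4, 0.3, 10.3]
gripper_width: 0.0437
phi 14 rot [-3.14e+00 -3.00e-03  0.00e+00] shift [-0.02  0.01 -0.  ]
phi 194 rot [0.001 0.    0.002] shift [-0.02 -0.01  0.  ]
t 37.3 tcp [0.5174 0.1777 0.0388] F [-2.4  0.3 10.3] w 0.0437 J [ 40.  20. -29.   0. -41. -25.]
```

```bash
python3 -m creep '[[0,0,0,0,0,0,60],[0,0,0,0,0,0,60],[0,0,0,0,0,0,60],[0,0,0,-2,0,0,60],[0,0,0,-4,0,0,60],[0,0,0,-4,0,0,60],[0,0,0,-4,0,0,60],[0,0,0,-4,0,4,0]]' 25
python3 -m creep '[[0,0,0,-2,-1,4,0],[0,0,0,0,-1,4,0],[0,0,0,0,-1,4,0],[0,0,0,0,-1,4,0],[0,0,0,0,0,1,0],[0,0,0,0,0,0,0],[0,0,0,0,0,0,0]]'
cat > cad2.py <<'E'
from h import *
import sys
go(c2w(0,.16,.2),CY)
p,d,C=cap('wrist');cv2.imwrite('pics/'+sys.argv[1],cv2.resize(p,(768,576)));P=cloud(d,C)
m=(P[...,2]>.028)&(P[...,2]<.041)&(np.hypot(P[...,0]-.552,P[...,1]-.227)<.13)
n,L,st,_=cv2.connectedComponentsWithStats(cv2.morphologyEx(m.astype(np.uint8),cv2.MORPH_OPEN,np.ones((3,3))))
for i in range(1,n):
  if st[i,4]>400:
    X=P[L==i];A=np.c_[X[:,:2]-X[:,:2].mean(0),np.ones(len(X))];k=np.linalg.lstsq(A,X[:,2],rcond=None)[0]
    rr=cv2.minAreaRect(X[:,:2].astype(np.float32)*1000);print(np.round(rr[0],1),np.round(rr[1]),round(rr[2],1),'z',np.median(X[:,2]).round(4),'slope deg',np.degrees(k[:2]).round(1))
E
python3 cad2.py w6.png
```

```text
time_s: 38.1
tcp_pos: [0.5084, 0.2097, 0.2147]
eef_rot: [-95.2, 90.0, 8.7]
contact_force: [1.3, 0.7, -0.4]
gripper_width: 0.0487
time_s: 38.8
tcp_pos: [0.5054, 0.3856, 0.2321]
eef_rot: [128.4, 89.9, -127.5]
contact_force: [1.2, -1.2, 0.6]
gripper_width: 0.0007
phi 9.1 rot [-3.055e+00  1.000e-03 -1.000e-03] shift [ 3.21 -8.39 44.07]
phi 189.1 rot [ 0.086 -0.001 -0.001] shift [  3.21   8.39 -44.07]
t 38.8 tcp [0.5054 0.3856 0.2321] F [ 1.2 -1.2  0.6] w 0.0007 J [ 55.  17.  -4.  -0. -69. -41.]
[599.2 223.9] [69. 10.] 14.6 z 0.0337 slope deg [  5.1 -19.5]
[510.8 202.1] [70. 11.] 13.7 z 0.0338 slope deg [  2.4 -10.4]
[585.  276.6] [71. 59.] 14.1 z 0.034 slope deg [ 0.3 -0.4]
[496.9 256.2] [70. 60.] 14.2 z 0.034 slope deg [ 0.  -0.2]
```

View pics/w6.png

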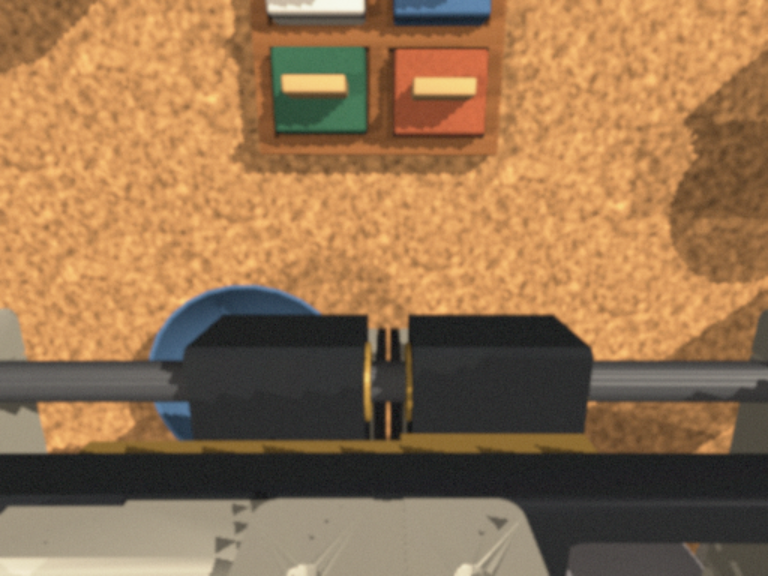

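Green (320,90) and terracotta (440,90) sit flat and square, lid z 34 mm. White and blue are cut off, so one more look from closer in.

```bash
python3 -m creep '[[0.086,0,0,0,0,-4,0],[0,0,0,0,0.8,-4,0],[0,0,0,0,0.8,-4,0],[0,0,0,0,0,0,0],[0,0,0,0,0,0,0]]'
python3 cad2.py w7.png; python3 chk.py top6.png | grep -v phi
```

```text
time_s: 39.35
tcp_pos: [0.5125, 0.2639, 0.2334]
eef_rot: [-56.2, 89.9, 42.8]
contact_force: [0.2, 0.5, -0.2]
gripper_width: 0.0005
phi 9.1 rot [ 3.139e+00  2.000e-03 -1.000e-03] shift [ 3.34 -7.17 31.94]
phi 189.1 rot [-0.002  0.001  0.001] shift [  3.34   7.17 -31.94]
t 39.35 tcp [0.5125 0.2639 0.2334] F [ 0.2  0.5 -0.2] w 0.0005 J [ 47.  11. -12.   0. -67. -38.]
[516.5 177.1] [70. 61.] 14.2 z 0.034 slope deg [ 0. -0.]
[604.8 198. ] [70. 60.] 13.6 z 0.034 slope deg [0.3 0.1]
[496.9 255.4] [70. 61.] 14.1 z 0.034 slope deg [-0.1  0.3]
[585.3 276.2] [71. 60.] 14.3 z 0.034 slope deg [0.2 0.3]
white 0.61 [184. 155. 207. 181.] [607.1 198.4] [74. 59.] 14.8 lid z 0.0349
blue 0.77 [319. 264. 347. 292.] [ 266.  -232.6] [61. 70.] 17.8 lid z 0.0286
blue 0.65 [192. 180. 214. 211.] [514.8 178.2] [73. 64.] 14.8 lid z 0.0345
terracotta 0.94 [167. 187. 189. 213.] [495.8 255.9] [73. 60.] 13.6 lid z 0.0347
terracotta 0.39 [268. 147. 402. 242.] [ 518.  -224.3] [233. 225.] 9.2 lid z 0.0333
green 0.59 [158. 161. 184. 187.] [586.8 275.3] [76. 57.] 14.8 lid z 0.0346
t 39.65 tcp [0.5122 0.2664 0.2322] F [0.8 0.1 0.3] w 0.0007 J [ 47.  11. -11.  -0. -67. -38.]
```

All four boxes are seated (lids at 34 mm, level to 0.3°, yaw about 14°). Now fold flap a: approach from outside.

```bash
python3 -m creep '[[0,0,0,0,1,-3.9,0],[0,0,0,0,1,-3.9,0],[0,0,0,0,1,-3.9,0],[0,0,0,0,1,-3.9,0],[0,0,0,0,1,-3.9,0],[0,0,0,0,1,-3.9,0],[0,0,0,0,1.2,-3.9,0],[0,0,0,0,0,0,0]]' 20
python3 -m creep '[[0,0,0,4,0,0,0],[0,0,0,4,0,0,0],[0,0,0,3,0,0,0],[0,0,0,1.5,0,0,0],[0,0,0,0,0,0,0],[0,0,0,0,0,0,0]]'
python3 -c "
from h import *
s=r.get_state();print(w2c(s['tcp_pos'])*100,s['tcp_pos'][2]*100);go(c2w(0,.185,.11),CY)"
```

```text
time_s: 40.45
tcp_pos: [0.4834, -0.018, 0.2324]
eef_rot: [114.5, 90.0, -146.5]
contact_force: [-0.1, 1.0, 1.0]
gripper_width: 0.0008
time_s: 41.05
tcp_pos: [0.4849, -0.0145, 0.1078]
eef_rot: [154.7, 90.0, -106.2]
contact_force: [0.9, 0.4, -0.3]
gripper_width: 0.0007
[ 0.04432459 20.88275603] 10.779163641595403
phi 9.1 rot [-3.14e+00  0.00e+00 -1.00e-03] shift [-0.22 -0.04  2.38]
phi 189.1 rot [ 0.001 -0.    -0.   ] shift [-0.22  0.04 -2.38]
t 41.05 tcp [ 0.4849 -0.0145  0.1078] F [ 0.9  0.4 -0.3] w 0.0007 J [ 22.   9. -32.   0. -49. -12.]
```

```bash
python3 -m creep '[[0,0,0,0,0,-1.4,0],[0,0,0,-0.2,0,-0.9,0],[0,0,0,-0.5,0,-0.6,0],[0,0,0,-0.6,0,-0.8,0],[0,0,0,-0.5,0,-0.8,0],[0,0,0,-0.4,0,-0.8,0],[0,0,0,-0.3,0,-0.9,0],[0,0,0,-0.2,0,-0.9,0]]'
python3 -m creep '[[0,0,0,-0.1,0,-0.8,0],[0,0,0,0,0,-0.6,0],[0,0,0,0.1,0,-0.6,0],[0,0,0,0.2,0,-0.6,0],[0,0,0,0.2,0,-0.5,0],[0,0,0,0.2,0,-0.4,0],[0,0,0,0.4,0,-0.6,0],[0,0,0,0.4,0,-0.6,0]]'
python3 -m creep '[[0,0,0,0.5,0,-0.5,0],[0,0,0,0.4,0,-0.4,0],[0,0,0,0.5,0,-0.4,0],[0,0,0,0.5,0,-0.3,0],[0,0,0,0.5,0,-0.2,0],[0,0,0,0.5,0,-0.2,0],[0,0,0,0.5,0,-0.1,0],[0,0,0,0.3,0,0,0]]'
python3 -m creep '[[0,0,0,0.2,0,0,0],[0,0,0,0,0,0,0]]'
cat > fl.py <<'E'
from h import *
import sys
s=r.get_state();print('tool carton',w2c(s['tcp_pos'])*100,s['tcp_pos'][2]*100,'F',s['contact_force'].round(1))
P=cloud(*cap('top',sys.argv[1])[1:]);a=np.radians(CY);Q=P-np.array([*CC,0]);x=Q[...,0]*np.cos(a)+Q[...,1]*np.sin(a);y=-Q[...,0]*np.sin(a)+Q[...,1]*np.cos(a);z=P[...,2]
for lo in range(-190,200,20):
  m=(abs(x)<.11)&(abs(x)>.06)&(y>lo/1e3)&(y<(lo+20)/1e3)&(z<.17)
  if m.sum()>5:print(lo,m.sum(),np.percentile(z[m],[10,50,90]).round(3))
E
python3 fl.py top7.png
```

```text
time_s: 41.85
tcp_pos: [0.4956, -0.0861, 0.1347]
eef_rot: [-168.0, 90.0, -68.9]
contact_force: [0.9, 0.9, 0.0]
gripper_width: 0.0005
time_s: 42.65
tcp_pos: [0.5031, -0.132, 0.1202]
eef_rot: [-131.4, 90.0, -32.2]
contact_force: [-0.2, 0.7, 1.2]
gripper_width: 0.0005
time_s: 43.45
tcp_pos: [0.5062, -0.1525, 0.0829]
eef_rot: [89.5, 90.0, -171.4]
contact_force: [-1.2, -0.8, 1.5]
gripper_width: 0.0004
time_s: 43.65
tcp_pos: [0.5062, -0.1523, 0.0812]
eef_rot: [78.1, 90.0, 177.2]
contact_force: [0.6, 0.6, 0.5]
gripper_width: 0.0005
tool carton [-0.03333722  6.94549246] 8.121228736028524 F [0.6 0.6 0.5]
-190 34 [0.124 0.127 0.129]
-170 315 [0.108 0.116 0.126]
-150 274 [0.09  0.098 0.105]
-130 265 [0.01  0.068 0.085]
-110 100 [0.003 0.006 0.008]
-90 94 [0.002 0.006 0.008]
-70 97 [0.003 0.005 0.008]
-50 97 [0.003 0.006 0.008]
-30 91 [0.003 0.006 0.008]
-10 23 [0.003 0.006 0.009]
10 21 [0.004 0.006 0.009]
30 12 [0.08  0.082 0.085]
50 36 [0.079 0.081 0.084]
70 23 [0.076 0.081 0.083]
90 101 [0.078 0.081 0.084]
110 165 [0.    0.058 0.082]
130 99 [-0.002  0.001  0.003]
150 99 [-0.001  0.001  0.004]
170 48 [-0.002 -0.     0.003]
190 25 [-0.002 -0.     0.004]
```

```bash
python3 -m creep '[[0,0,0,-0.3,0,-1.2,0],[0,0,0,0.4,0,0,0],[0,0,0,0.2,0,0,0],[0,0,0,0,0,0,0]]'
python3 -m creep '[[0,0,0,-4,0,0,0],[0,0,0,-4,0,-3.5,0],[0,0,0,-1,0,-4,0],[0,0,0,0,0,-4,0],[0,0,0,0,0,-4,0],[0,0,0,0,0,-4,0],[0,0,0,0,0,-4,0],[0,0,0,0,0,-3,0]]'
python3 -m creep '[[0,0,0,2,0,0,0],[0,0,0,4,0,0,0],[0,0,0,0,0,0,0],[0,0,0,0,0,0,0]]'
python3 fl.py top8.png | egrep 'tool|^(30|50|70|90) '
```

```text
time_s: 44.1
tcp_pos: [0.5086, -0.1647, 0.0792]
eef_rot: [-139.2, 89.9, -40.1]
contact_force: [0.1, -1.9, 6.8]
gripper_width: 0.0007
time_s: 44.9
tcp_pos: [0.5497, -0.426, 0.1654]
eef_rot: [59.2, 90.0, 158.3]
contact_force: [-0.1, 0.0, 0.1]
gripper_width: 0.0008
time_s: 45.3
tcp_pos: [0.5494, -0.4238, 0.1058]
eef_rot: [69.0, 89.9, 168.2]
contact_force: [0.7, -0.2, 1.3]
gripper_width: 0.0005
tool carton [ -0.06479298 -20.54421713] 10.576353499404354 F [ 0.7 -0.2  1.3]
30 82 [0.077 0.08  0.082]
50 223 [0.077 0.08  0.082]
70 223 [0.078 0.08  0.082]
90 228 [0.077 0.08  0.082]
```

Flap a is flat (top surface uniformly at 80 mm). Mirror the motion for flap b.

```bash
python3 -m creep '[[0,0,0,0,0,1.1,0],[0,0,0,-0.4,0,0.9,0],[0,0,0,-0.5,0,0.6,0],[0,0,0,-0.6,0,0.8,0],[0,0,0,-0.5,0,0.8,0],[0,0,0,-0.4,0,0.8,0],[0,0,0,-0.3,0,0.9,0],[0,0,0,-0.2,0,0.9,0]]'
python3 -m creep '[[0,0,0,-0.1,0,0.8,0],[0,0,0,0,0,0.6,0],[0,0,0,0.1,0,0.6,0],[0,0,0,0.2,0,0.6,0],[0,0,0,0.2,0,0.5,0],[0,0,0,0.2,0,0.4,0],[0,0,0,0.4,0,0.6,0],[0,0,0,0.4,0,0.6,0]]'
python3 -m creep '[[0,0,0,0.5,0,0.5,0],[0,0,0,0.4,0,0.4,0],[0,0,0,0.5,0,0.4,0],[0,0,0,0.5,0,0.3,0],[0,0,0,0.5,0,0.2,0],[0,0,0,0.5,0,0.2,0],[0,0,0,0.5,0,0.1,0],[0,0,0,0.3,0,0,0]]'
python3 -m creep '[[0,0,0,-0.2,0,1.0,0],[0,0,0,0.3,0,0,0],[0,0,0,0.3,0,0,0],[0,0,0,0,0,0,0]]'
python3 fl.py top9.png
```

```text
time_s: 46.15
tcp_pos: [0.5388, -0.3557, 0.1351]
eef_rot: [29.4, 90.0, 128.5]
contact_force: [0.7, -1.2, -0.2]
gripper_width: 0.0006
time_s: 46.95
tcp_pos: [0.5317, -0.3099, 0.1207]
eef_rot: [-94.1, 90.0, 5.0]
contact_force: [0.9, -0.0, 0.2]
gripper_width: 0.0002
time_s: 47.75
tcp_pos: [0.5281, -0.2893, 0.0835]
eef_rot: [54.4, 90.0, 153.5]
contact_force: [0.1, 0.2, 0.7]
gripper_width: 0.0002
time_s: 48.15
tcp_pos: [0.5266, -0.2795, 0.0798]
eef_rot: [55.1, 90.0, 154.2]
contact_force: [-0.5, 0.2, -0.1]
gripper_width: 0.0003
tool carton [-0.02640129 -5.9432237 ] 7.980517219389006 F [-0.5  0.2 -0.1]
-190 94 [-0.002  0.001  0.003]
-170 31 [-0.001  0.001  0.004]
-130 8 [0.077 0.08  0.081]
-110 33 [0.078 0.08  0.082]
-90 30 [0.078 0.08  0.083]
-70 76 [0.003 0.007 0.08 ]
-50 33 [0.078 0.081 0.162]
-30 14 [0.157 0.162 0.166]
130 49 [-0.002  0.001  0.003]
150 87 [-0.001  0.001  0.003]
170 122 [-0.002  0.001  0.004]
190 185 [-0.002  0.001  0.003]
```

```bash
python3 -m creep '[[0,0,0,0.15,0,0,0],[0,0,0,0.1,0,0,0],[0,0,0,0,0,0,0],[0,0,0,-1,0,0,0],[0,0,0,-4,0,0,0],[0,0,0,-5,0,0,0],[0,0,0,-3,0,4,0],[0,0,0,0,0,4,0]]'
python3 -m creep '[[0,0,0,0,-0.5,4,0],[0,0,0,0,-0.5,4,0],[0,0,0,0,-0.5,4,0],[0,0,0,0,-0.5,4,0],[0,0,0,0,0,4,0],[0,0,0,0,0,0,0],[0,0,0,0,0,0,0]]'
python3 fl.py top10.png;python3 chk.py top11.png
python3 - <<'E'
from h import *
P=cloud(*cap('scene','scene2.png')[1:])
E
```

```text
time_s: 49.0
tcp_pos: [0.5165, -0.2012, 0.2129]
eef_rot: [-110.2, 89.5, -11.2]
contact_force: [1.0, 2.1, -0.6]
gripper_width: 0.0005
time_s: 49.7
tcp_pos: [0.5022, 0.0008, 0.2081]
eef_rot: [-83.4, 90.0, 15.8]
contact_force: [0.9, 0.5, -0.4]
gripper_width: 0.0006
tool carton [ 1.99476776 22.12412689] 20.809454611702915 F [ 0.9  0.5 -0.4]
-190 188 [-0.002  0.001  0.003]
-170 183 [-0.002  0.001  0.003]
-150 27 [-0.001  0.001  0.004]
-130 92 [0.077 0.08  0.082]
-110 213 [0.078 0.08  0.082]
-90 223 [0.077 0.08  0.082]
-70 347 [0.004 0.078 0.082]
-50 274 [0.004 0.007 0.08 ]
-30 189 [0.003 0.006 0.009]
-10 199 [0.003 0.006 0.009]
10 172 [0.003 0.006 0.008]
30 82 [0.077 0.08  0.082]
50 222 [0.078 0.08  0.082]
70 172 [0.078 0.08  0.082]
90 117 [0.077 0.08  0.082]
110 159 [0.001 0.055 0.081]
130 101 [-0.002  0.001  0.004]
150 67 [-0.002  0.001  0.004]
170 56 [-0.001  0.001  0.004]
190 56 [-0.001  0.001  0.003]
white 0.79 [182. 153. 208. 170.] [622.3 202.3] [43. 60.] 17.0 lid z 0.0348
blue 0.74 [320. 263. 344. 291.] [ 265.9 -231.5] [60. 68.] 17.9 lid z 0.0289
blue 0.27 [155. 150. 211. 179.] [616.4 244.4] [ 61. 171.] 14.4 lid z 0.0217
green 0.59 [156. 159. 182. 179.] [600.8 282.1] [51. 64.] 17.3 lid z 0.0349
phi 1.2 rot [-3.005  0.    -0.   ] shift [ 0.75 -4.46 29.6 ]
phi 181.2 rot [ 0.136 -0.    -0.   ] shift [  0.75   4.46 -29.6 ]
t 50.0 tcp [ 0.5022 -0.001   0.2075] F [ 0.  -0.8 -0.4] w 0.0005 J [ 22.   5. -22.   0. -63. -13.]
```

View pics/scene2.png

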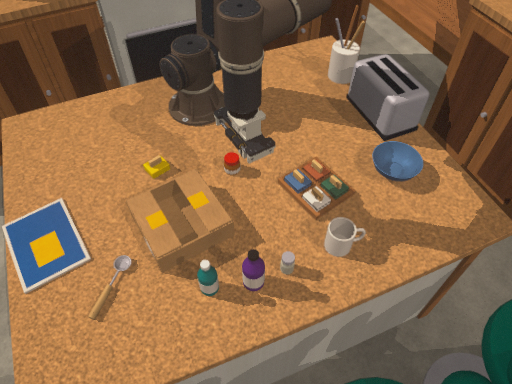

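View pics/top11.png

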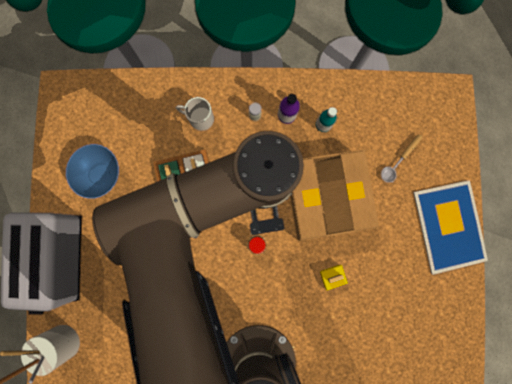

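The scene view shows both flaps flat at (157,220) and (198,200), and all four boxes in the caddy near (315,185). Last numeric check of the lids, then hand in.

```bash
python3 - <<'E'
from h import *
P=cloud(*cap('scene')[1:])
for i,c in PK.items():
  q=P[(np.hypot(P[...,0]-c[0],P[...,1]-c[1])<.035)&(P[...,2]>.02)&(P[...,2]<.042)]
  m=q.mean(0);k=np.linalg.lstsq(np.c_[q[:,:2]-m[:2],np.ones(len(q))],q[:,2],rcond=None)[0];print(i,len(q),np.percentile(q[:,2],[10,50,90]).round(4),np.degrees(k[:2]).round(1))
r.close_job()
E
```

```text
0 209 [0.0287 0.0336 0.0368] [-1.   3.9]
1 224 [0.0303 0.0338 0.0374] [-1.2  1.9]
2 177 [0.0295 0.0341 0.0377] [-1.   2.6]
3 204 [0.03   0.034  0.0372] [-1.4  2.6]
the job is handed in; nothing more can be done
```

The job is done and handed in at about 50 s of robot time. I swung both flaps back to about 2.35 rad and moved all four boxes (terracotta, green, white, blue) into the caddy, one to a pocket. I then folded both flaps down flat. I left the yellow look-alike alone, and the other items look unmoved in the final pictures.

**Boxes:** The close wrist-camera check after placing showed every lid at 34 mm, as expected. They were level to 0.3° and within about half a degree of the caddy's angle.

**Flaps:** Both measured flat, with their top surface even at 80 mm, and the tool was lifted clear before I handed in.

**Disagreement:** In the last check, from the more distant scene camera, lid height was still 34 mm. It suggested slopes of up to 4°, which I put down to noise and handle or edge points in that coarse view. I did not repeat the close check.

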